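Scoop the peg dolls out of the tip-out bin

ROBOT

A 6-joint arm with a two-finger parallel gripper is mounted at the origin on the work surface. World frame = base frame: x ahead of the robot, y to its left, z up, the work surface at z = 0. Lengths are in m, angles in rad, forces in N, time in s.
With the tool pointing down it reaches from about 0.375 to 0.9 m from the base axis. Payload 3.1 kg.
Tool frame: the origin (TCP) lies at the very end of the fingers, on their centre line; the grasp point (between the pads) lies 19 mm behind it; z points along the fingers, y is the direction in which the jaws open and shut (so a half turn about z gives the same grasp; the last joint's range is limited). The gripper opens to 87 mm and grips with 3 to 60 N. Pads are 19 mm wide; open, the fingers measure 117 mm over their backs; the gripper's body (75 mm by 190 mm) begins 51 mm behind the grasp point.
Start: joints at [-1.524, 0.527, 1.433, -0, 1.181, -0.178], TCP at [0.14, -0.609, 0.223] pointing down, gripper open.
Joint ranges: [-3.08, 3.08], [-0.75, 2.2], [0.22, 2.44], [-1.43, 4.57], [0, 2.65], [-2.85, 2.85]. Speed limits (rad/s): [2.79, 2.79, 3.14, 3.14, 3.14, 3.14].

INTERFACE

Orientations are given as a unit quaternion [x, y, z, w].
In Python, from rig import robot gives the robot as it stands. The module is installed in compiled form; this text tells all that it offers.
- The arm moves only by the tool send_rows, never from a script. Its argument "deltas" is a list of rows, each an object of numbers: "tx", "ty", "tz": the shift along the tool's x, y, z in cm; "rx", "ry", "rz": the turn, a rotation vector about the tool's x, y, z in rad. A call has 1 to 5 rows; each row is the pose to reach, as a shift and turn from the pose commanded when the call began, along the tool's axes at that moment; what a row does not reach only later rows make up. A row lasts 1/12 s, in which the tool goes at most 41.7 mm and 7.16 degrees, less where a joint would pass 70% of its speed; a pose out of reach is approached as far as the arm can. A call with a gripper value outside its range is refused whole. "claw" is the finger opening in cm, from 0 to 8.7, set as the call begins (left out, the last holds). The fingers move at their own pace and stop on an object; "squeeze" is the grip in N (left out, the last holds). Time passes only in rows, so rows that repeat a pose let the fingers close. It gives the time, the measured TCP pose, the force and the opening at its end, in the units of the state.
- robot.get_obs(): the state, without advancing time (a new reading comes with each control period).
- robot.camera(name): name is "scene" or "top"; returns a dict with "color" (400x640x3 uint8, red, green, blue), "z_map" (400x640 float32, m along the optical axis (not along the pixel's ray), 0 where there is no reading), "intrinsics" (3x3 intrinsics, pixels), "distortion" ([k1, k2, p1, p2, k3] as OpenCV has them; the pictures are not rectified), "R" (3x3) and "t" (3): a world point X has camera coordinates R X + t. Camera axes: x right, y down, z forward; pixel columns grow to the right and rows downward; lengths in m; the calibration is good to about 2 mm. A picture is of the moment at which its call begins.
- robot.hand_in(): hands the job in, once; it reports no verdict.
Trained networks look in the newest picture that a camera, given by its name, has taken for a name from the list of things; names that differ only in an ending like _2 or _b are one class to them, and where a whole thing is asked for, a point or a joint stands for the part that bears it (a point fixed in the world has none). Each returns a list of dicts, best first, with "p" (0 to 1); they miss things now and then, are a little off and sometimes report something else, mostly with a low value. They report only what shows in the picture. A call takes as long as a camera call.
- robot.outline_of(label, camera): "pixels" (400x640 bool, what is visible of it) and "xy" ([column, row] in pixels, amid what is visible of it).
- robot.tip_of(label, camera): "xy" ([column, row] in pixels: a listed point, or the origin of a listed thing).
The state is a dict: "time": time; "q": joint angles; "joint_velocities": joint speeds; "joint_torque": joint torques, N m; "position": TCP position; "tool_rot": TCP orientation; "ft_force": force on the tool from outside, world axes, zero at the start; "moment": the same for the moment, N m; "grip_width": finger opening in m.
Only numpy, scipy, OpenCV 4.12 (cv2) and the standard library are available. Lean on these libraries where they do the work, as an engineer would, in place of code of your own. Each camera call takes 0.05 s, during which the arm holds its last target.

TASK

Next batch for priming: tip the bin with the wooden peg dolls fully forward so that the dolls gather in its low corner, then scoop all three out of that corner with the hand scoop in one go and tip them gently, from low down, into the white tray without spilling any. Lay the scoop back flat on its paper towel, and leave the cork bin and the other things on the booth floor alone.

Things in the scene. Friction and masses are not known exactly. Their poses are not given: they have to be found in the camera images.
- doll_unit: A bench unit with one tip-out stock bin: two grey cheeks on a base, 138 wide (y), 198 deep, 110 high; a bin of clear plastic hangs between them on two pivots. Two such units stand side by side facing the robot, either way round; this one's bin holds the three dolls. Origin on the table under the unit; the pivot line runs along the unit's y, 65 mm nearer the robot (-x) and 30 mm up.
- doll_bin (a joint): How far the bin of wooden dolls is tipped, rad: 0 = upright (as it starts), growing as the top of its front goes over towards the robot (-x), stop at 0.87 (50 deg). Its pivots are stiff (about 0.6 N m): it stays at whatever tilt it is left at, and wants 5 to 7 N at the lip to move.
- doll_bin_corner (a point): Middle of the inner corner between floor and front wall of the dolls' bin, 3 mm inside the pivot line. Axes turn with the bin: x back along the inner floor (126 mm to the back wall), z up along the inner face of the front wall, y across (inner walls at +-58 mm). Front 115 high, back 82, walls 3 mm, smooth, open on top. When the bin is tipped, parts slide into this corner.
- doll_bin_lip (a point): The middle of the grey finger lip along the top edge of that bin's front wall: 100 wide (y), 10 thick (x), 14 high, point at its centre, 108 mm above the pivot line; axes turn with the bin. It can be pinched from above, one finger inside the bin and one in front.
- cork_bin (a joint): The same value for the neighbouring bin, alike but full of corks; starts anywhere between 0 and 0.15. Not to be used.
- doll1_mid (a point): One of three turned wooden peg dolls (plain wood, 64 long, body 28 and head 25 in diameter, about 22 g), loose in the bin; the point is its middle, y runs along it towards the head.
- doll2_mid (a point): One of three turned wooden peg dolls (plain wood, 64 long, body 28 and head 25 in diameter, about 22 g), loose in the bin; the point is its middle, y runs along it towards the head.
- doll3_mid (a point): One of three turned wooden peg dolls (plain wood, 64 long, body 28 and head 25 in diameter, about 22 g), loose in the bin; the point is its middle, y runs along it towards the head.
- scoop_grip (a point): Middle of the black handle of a hand scoop that lies on a paper towel. Scoop axes: x forward to the open mouth, y across, z up. The handle is a bar 24 wide (y), 16 thick, 100 long, rising backwards at 40 deg; it joins the bowl 55 mm down the bar from this point, its free end is 45 mm up it. The point is 71 mm above the scoop's underside; the mouth's edge is 144 mm ahead of it in x.
- scoop_bowl (a point): The middle of the scoop's bowl, on its floor (2.5 mm aluminium sheet, smooth). The bowl is 100 long (x from -50 to the mouth's edge at +50), 100 wide, open at the front and on top; sides 45 high at the back, raked down to nothing at the mouth's edge, which is thin. Same axes as scoop_grip; the scoop weighs about 0.16 kg.
- towel: A sheet of white paper towel 200 (x) x 180 (y) mm flat on the table, 2 thick, fixed; origin at its centre underneath. The scoop starts on it. It lies on one side of the bins, the tray on the other side, either way round.
- tray_floor (a point): A shallow white plastic tray, fixed: 150 (x) x 180 (y) outside, walls 30 high and 3 thick. The point is the centre of its inner floor, 3 mm above the table.
- medium_bottle: Bystander: a white dropper bottle with a black cap, 46 in diameter, 126 tall, upright; origin under its centre.
- steel_dish: Bystander: a small steel dish, 60 across, 14 tall, in front of the bins; origin under its centre.
- well_palette: Bystander: a white palette 180 x 46 x 9 mm; origin under its centre.
- sanding_pad: Bystander: a grey pad 80 x 80 x 10 mm; origin under its centre.
- paint_brush: Bystander: a paint brush lying flat; origin under its centre.

How it is judged:
On the way, in this order (a step that is already met when the one before it is completed fails the run):
1. the doll bin is tipped forward almost to its stop (over 0.76 rad) and all three dolls lie gathered in its low corner (middles within 85 mm of the corner along the floor) (value of joint doll_bin above 0.76 rad and x of doll1_mid in the frame of doll_bin_corner between 0 and 0.085 m and z of doll1_mid in the frame of doll_bin_corner between 0 and 0.1 m and x of doll2_mid in the frame of doll_bin_corner between 0 and 0.085 m and z of doll2_mid in the frame of doll_bin_corner between 0 and 0.1 m and x of doll3_mid in the frame of doll_bin_corner between 0 and 0.085 m and z of doll3_mid in the frame of doll_bin_corner between 0 and 0.1 m), for 0.2 s.
2. all three dolls lie in the scoop's bowl, lifted out of the bin (bowl over 130 mm above the table) (height (world z) of scoop_bowl above 0.13 m and x of doll1_mid in the frame of scoop_bowl between -0.055 and 0.055 m and y of doll1_mid in the frame of scoop_bowl between -0.05 and 0.05 m and z of doll1_mid in the frame of scoop_bowl between -0.002 and 0.07 m and x of doll2_mid in the frame of scoop_bowl between -0.055 and 0.055 m and y of doll2_mid in the frame of scoop_bowl between -0.05 and 0.05 m and z of doll2_mid in the frame of scoop_bowl between -0.002 and 0.07 m and x of doll3_mid in the frame of scoop_bowl between -0.055 and 0.055 m and y of doll3_mid in the frame of scoop_bowl between -0.05 and 0.05 m and z of doll3_mid in the frame of scoop_bowl between -0.002 and 0.07 m), for 0.2 s.
At the end, for the whole second after the job is handed in: All three dolls lie still inside the white tray (middles within its walls and under 45 mm above its floor, slower than 0.05 m/s), and the scoop lies flat and still on the paper towel (bowl's middle within 120 mm of the towel's centre, tilt under 0.15 rad) (x of doll1_mid in the frame of tray_floor between -0.075 and 0.075 m and y of doll1_mid in the frame of tray_floor between -0.09 and 0.09 m and z of doll1_mid in the frame of tray_floor between 0 and 0.045 m and x of doll2_mid in the frame of tray_floor between -0.075 and 0.075 m and y of doll2_mid in the frame of tray_floor between -0.09 and 0.09 m and z of doll2_mid in the frame of tray_floor between 0 and 0.045 m and x of doll3_mid in the frame of tray_floor between -0.075 and 0.075 m and y of doll3_mid in the frame of tray_floor between -0.09 and 0.09 m and z of doll3_mid in the frame of tray_floor between 0 and 0.045 m and linear speed of each of doll1, doll2, doll3 below 0.05 m/s and horizontal distance between scoop_bowl and towel below 0.12 m and height (world z) of scoop_bowl below 0.015 m and angle between scoop_bowl's own z axis and vertical below 0.15 rad and linear speed of scoop below 0.03 m/s); the robot touches nothing.
It fails at once if a doll is spilt on the booth floor (its middle lower than 30 mm outside the tray) ((height (world z) of doll1_mid below 0.03 m and not (x of doll1_mid in the frame of tray_floor between -0.075 and 0.075 m and y of doll1_mid in the frame of tray_floor between -0.09 and 0.09 m and z of doll1_mid in the frame of tray_floor between 0 and 0.045 m)) or (height (world z) of doll2_mid below 0.03 m and not (x of doll2_mid in the frame of tray_floor between -0.075 and 0.075 m and y of doll2_mid in the frame of tray_floor between -0.09 and 0.09 m and z of doll2_mid in the frame of tray_floor between 0 and 0.045 m)) or (height (world z) of doll3_mid below 0.03 m and not (x of doll3_mid in the frame of tray_floor between -0.075 and 0.075 m and y of doll3_mid in the frame of tray_floor between -0.09 and 0.09 m and z of doll3_mid in the frame of tray_floor between 0 and 0.045 m))).
It fails at once if a doll is thrown or dropped from high up (faster than 1.7 m/s) (linear speed of any of doll1, doll2, doll3 above 1.7 m/s).
It fails at once if the cork bin is tipped (over 0.35 rad) (value of joint cork_bin above 0.35 rad).
It fails at once if a bystander is pushed more than 50 mm or the bottle is knocked over (distance of any of medium_bottle, steel_dish, well_palette, sanding_pad, paint_brush from where it was at the start of the episode above 0.05 m or angle between medium_bottle's own z axis and vertical above 0.5 rad).
It also fails if it takes over 72 s, if anything falls off the work surface, if the arm or the gripper's body presses on something with over 40 N, if the wrist force passes 120 N, or if a joint passes its speed limit or range.

## Working session

There is one attempt and no reset: what is moved stays moved. The work goes in short steps, Python scripts to look and compute and a tool call to move; the robot and the scene stay as the last step left them, time stands still between calls to the robot, and variables do not carry over. Pictures are saved under pics/ and viewed, and the job is handed in when it is done.

Besides the shell and the picture viewer there is one more tool, called after "Request:" in YAML: its name, and indented under it one key for each argument. send_rows: Moves the arm, as the interface text tells. Its arguments: {"type":"object","properties":{"deltas":{"type":"array","items":{"type":"object","properties":{"tx":{"type":"number"},"ty":{"type":"number"},"tz":{"type":"number"},"rx":{"type":"number"},"ry":{"type":"number"},"rz":{"type":"number"}}}},"claw":{"type":"number"},"squeeze":{"type":"number"}},"required":["deltas"]}

```bash
mkdir -p pics; ls; cat > h.py <<'E'
import numpy as np, cv2
from rig import robot
from scipy.spatial.transform import Rotation as Rn
def world(cam,u,v,z=None,zw=None):
    K,D=cam['intrinsics'],np.array(cam['distortion'])
    p=cv2.undistortPoints(np.array([[[u,v]]],float),K,D)[0,0]
    d=np.array([p[0],p[1],1.0]); R,t=cam['R'],cam['t']
    if zw is not None:
        o=-R.T@t; w=R.T@d; s=(zw-o[2])/w[2]; return o+s*w
    if z is None: z=cam['z_map'][int(round(v)),int(round(u))]
    return R.T@(d*z-t)
def proj(cam,X):
    r,_=cv2.Rodrigues(cam['R']); p,_=cv2.projectPoints(np.array(X,float).reshape(-1,1,3),r,cam['t'],cam['intrinsics'],np.array(cam['distortion'])); return p.reshape(-1,2)
def cloud(cam):
    h,w=cam['z_map'].shape; uu,vv=np.meshgrid(np.arange(w),np.arange(h))
    p=cv2.undistortPoints(np.stack([uu.ravel(),vv.ravel()],1).astype(float)[:,None],cam['intrinsics'],np.array(cam['distortion']))[:,0]
    z=cam['z_map'].ravel(); P=np.c_[p*z[:,None],z]
    return ((P-cam['t'])@cam['R']).reshape(h,w,3)
def save(img,name): cv2.imwrite('pics/'+name,cv2.cvtColor(img,cv2.COLOR_RGB2BGR))
E
python3 - <<'E'
from h import *
print(robot.get_obs())
for n in ['scene','top']:
    c=robot.camera(n); save(c['color'],n+'0.png'); print(n,-c['R'].T@c['t'])
    C=cloud(c)
    for l in ['doll_unit','doll_bin_corner','doll_bin_lip','doll1_mid','scoop_grip','scoop_bowl','towel','tray_floor','medium_bottle','steel_dish','well_palette','sanding_pad','paint_brush']:
        for r in robot.tip_of(l,n)[:3]:
            u,v=r['xy']; print(l,round(r['p'],2),np.round(r['xy']),np.round(world(c,u,v),3), np.round(world(c,u,v,zw=0),3))
E
```

```text
pics
{'time': 0.0, 'q': array([-1.52350743e+00,  5.28503883e-01,  1.43392660e+00, -1.45480430e-05,
        1.18141040e+00, -1.78518092e-01]), 'joint_velocities': array([-5.54026876e-05,  4.00734315e-04, -7.32251600e-04,  2.29904287e-03,
       -5.85637550e-04,  6.40470929e-04]), 'joint_torque': array([-2.58805580e-03, -4.40050149e+01, -1.76591420e+01,  6.29627192e-02,
        5.82525751e-02, -1.73199574e-04]), 'position': array([ 0.13991048, -0.60836499,  0.22154076]), 'tool_rot': array([ 9.93632228e-01,  1.12666459e-01,  6.69936070e-05, -1.12213844e-03]), 'ft_force': array([ 0.41669465, -0.74089254,  0.16081482]), 'moment': array([ 0.01172821,  0.03277387, -0.02633449]), 'grip_width': 0.08681780684876499}
scene [ 1.17718989 -0.90213212  1.21849432]
doll_unit 0.88 [337. 258.] [ 0.773 -0.164  0.114] [ 0.732 -0.088  0.   ]
doll_bin_corner 0.65 [316. 243.] [ 0.697 -0.151  0.116] [ 0.646 -0.071  0.   ]
doll_bin_corner 0.59 [319. 220.] [ 0.672 -0.092  0.148] [0.602 0.02  0.   ]
doll_bin_corner 0.19 [288. 217.] [ 0.508 -0.025  0.007] [ 0.504 -0.02   0.   ]
doll_bin_lip 0.66 [317. 221.] [ 0
[... 1748 characters left out ...]
52. 258.] [0.445 0.521 0.011] [0.445 0.525 0.   ]
towel 0.63 [474. 240.] [ 0.504 -0.488  0.019] [ 0.505 -0.495  0.   ]
tray_floor 0.8 [415. 238.] [ 0.511 -0.307  0.003] [ 0.511 -0.308  0.   ]
medium_bottle 0.74 [228. 174.] [0.701 0.279 0.072] [0.716 0.293 0.   ]
steel_dish 0.67 [326. 240.] [ 0.504 -0.022 -0.003] [ 0.504 -0.021  0.   ]
well_palette 0.97 [414. 181.] [ 0.695 -0.305  0.011] [ 0.697 -0.308  0.   ]
sanding_pad 0.72 [157. 259.] [0.442 0.504 0.012] [0.442 0.509 0.   ]
sanding_pad 0.39 [214. 233.] [0.526 0.332 0.005] [0.526 0.333 0.   ]
paint_brush 0.96 [477. 238.] [ 0.508 -0.496  0.025] [ 0.51  -0.506  0.   ]
paint_brush 0.49 [349. 167.] [ 0.728 -0.092  0.057] [ 0.74  -0.097  0.   ]
```

```bash
python3 - <<'E'
import cv2
a=cv2.imread('pics/scene0.png');b=cv2.imread('pics/top0.png')
cv2.imwrite('pics/s0c.png',cv2.resize(a[90:390,150:450],None,fx=2,fy=2,interpolation=cv2.INTER_CUBIC))
cv2.imwrite('pics/t0c.png',cv2.resize(b[110:310,120:520],None,fx=2,fy=2,interpolation=cv2.INTER_CUBIC))
E
```

```text
(no output)
```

View pics/s0c.png

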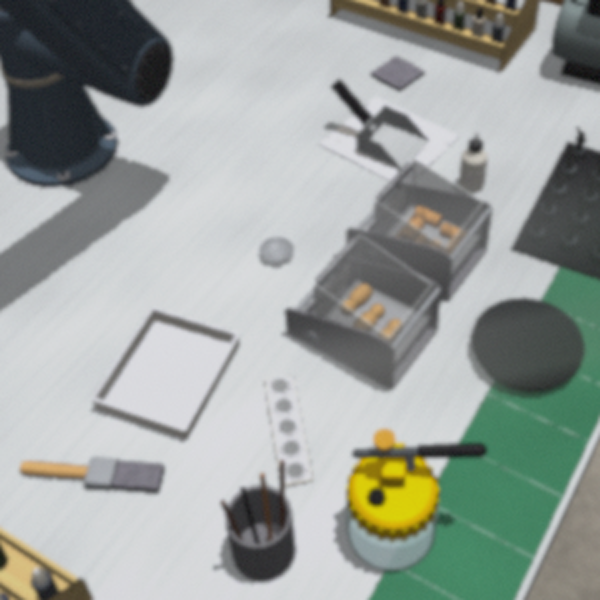

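View pics/t0c.png

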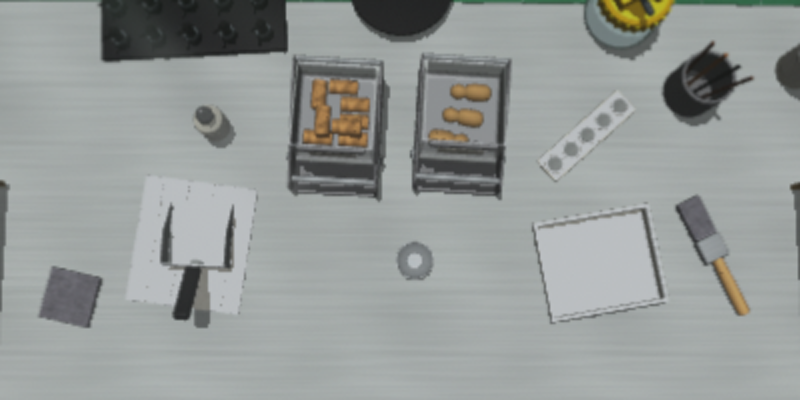

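The doll unit is the right-hand one in the top view (three dolls at about px 345–365, 157–178), with corks in the left unit. The towel and scoop are at +y and the tray at -y. Next I'll measure the poses more precisely.

```bash
python3 - <<'E'
from h import *
for n in ['top','scene']:
    c=robot.camera(n); C=cloud(c); z=C[...,2]
    def rect(m,lab):
        P=C[m][:,:2].astype(np.float32)
        r=cv2.minAreaRect(P*1000); print(n,lab,m.sum(),np.round(r[0],1),np.round(r[1],1),round(r[2],2))
    for l in ['doll_unit','towel','tray_floor','scoop_bowl','scoop_grip','doll_bin_lip','doll1_mid','steel_dish','medium_bottle']:
        o=robot.outline_of(l,n)
        for r in o[:3]:
            m=r['pixels']; 
            if m.sum()<5: continue
            print(l,round(r['p'],2),m.sum(),np.round(np.median(C[m],0),3),np.round(np.percentile(C[m],[3,97],0),3).tolist())
            rect(m,l)
    if n=='top':
        mm=(abs(C[...,0]-.70)<.14)&(abs(C[...,1]+.09)<.085)&(z>.09)&(z<.118); rect(mm,'cheek tops')
        np.save('C.npy',C)
        # heightmap print
        m=(C[...,0]>.6)&(C[...,0]<.84)
        vis=cv2.resize((np.clip(z,0,.18)/.18*255).astype(np.uint8)[110:310,120:520],None,fx=2,fy=2,interpolation=cv2.INTER_NEAREST)
        cv2.imwrite('pics/hm.png',cv2.applyColorMap(vis,cv2.COLORMAP_JET))
E
```

```text
doll_unit 0.88 2677 [ 0.704 -0.094  0.038] [[0.618, -0.158, 0.006], [0.801, -0.026, 0.146]]
top doll_unit 2677 [620.6 -83.2] [152.3 410.1] 81.42
doll_unit 0.33 1743 [ 0.735 -0.098  0.042] [[0.661, -0.156, 0.028], [0.798, -0.035, 0.147]]
top doll_unit 1743 [617.6 -78.3] [140.2 403.9] 80.95
towel 0.65 2303 [0.518 0.338 0.002] [[0.431, 0.237, -0.003], [0.625, 0.417, 0.008]]
top towel 2303 [515.7 216.4] [406.3 200.1] 82.72
tray_floor 0.68 2977 [ 0.501 -0.32   0.005] [[0.426, -0.408, -0.001], [0.578, -0.228, 0.034]]
top tray_floor 2977 [ 481.7 -198.2] [161.  453.2] 9.76
scoop_bowl 0.79 1364 [0.531 0.316 0.006] [[0.425, 0.265, -0.0], [0.589, 0.363, 0.102]]
top scoop_bowl 1364 [509.9 201.3] [181.4 347.5] 3.23
scoop_grip 0.93 1265 [0.529 0.317 0.006] [[0.428, 0.265, -0.0], [0.588, 0.363, 0.102]]
top scoop_grip 1265 [509.9 201.2] [180.9 347.6] 3.17
doll_bin_lip 0.91 1640 [ 0.734 -0.1    0.04 ] [[0.661, -0.156, 0.029], [0.798, -0.036, 0.147]]
top doll_bin_lip 1640 [609.5 -77.7] [136.9 389.4] 80.26
doll1_mid 0.44 164 [ 0.725 -0.102  0.056] [[0.713, -0.127, 0.034], [0.739, -0.071, 0.065]]
top do
[... 1727 characters left out ...]
 -0.086  0.058] [[0.712, -0.152, 0.035], [0.757, -0.07, 0.125]]
scene doll1_mid 90 [ 953.6 -477.1] [ 34.  959.9] 29.78
doll1_mid 0.5 842 [ 0.711 -0.303  0.011] [[0.65, -0.367, 0.004], [0.775, -0.236, 0.016]]
scene doll1_mid 842 [ 924.  -558.5] [ 50.1 852.2] 39.75
steel_dish 0.49 1771 [0.715 0.128 0.099] [[0.662, 0.039, 0.036], [0.797, 0.165, 0.146]]
scene steel_dish 1771 [ 935.8 -289.2] [ 183.  1310.7] 27.35
steel_dish 0.45 162 [ 0.502 -0.014  0.009] [[0.481, -0.042, 0.001], [0.527, 0.006, 0.017]]
scene steel_dish 162 [505.4 -18.6] [51.4 56.9] 33.63
medium_bottle 0.69 280 [0.724 0.283 0.066] [[0.702, 0.272, 0.016], [0.741, 0.301, 0.114]]
scene medium_bottle 280 [721.5 287.6] [45.4 33.7] 17.5
```

View pics/hm.png

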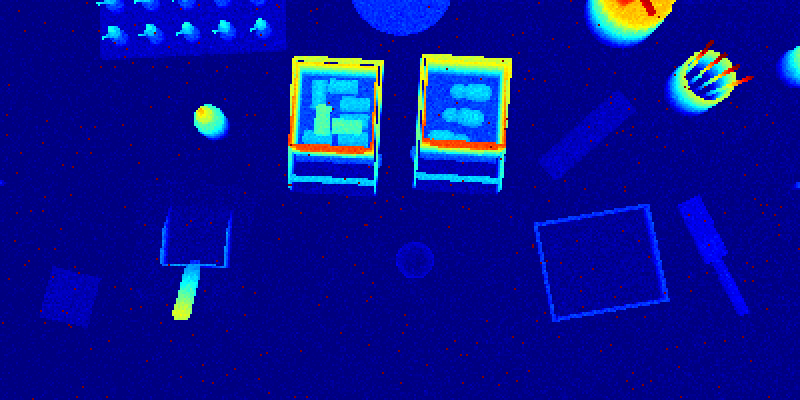

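```bash
python3 - <<'E'
from h import *
C=np.load('C.npy'); x,y,z=C[...,0],C[...,1],C[...,2]
def fit(m,l):
    P=C[m]; r=cv2.minAreaRect((P[:,:2]*1000).astype(np.float32)); c=P[:,:2].mean(0)
    v=cv2.fitLine((P[:,:2]).astype(np.float32),cv2.DIST_HUBER,0,.01,.01).ravel()
    print(l,m.sum(),np.round(r[0],1),np.round(r[1],1),round(r[2],1),'line',np.round(v,4),'zmed',np.round(np.median(P[:,2]),4), np.round(P.min(0),3),np.round(P.max(0),3))
fit((abs(x-.665)<.03)&(abs(y+.093)<.07)&(z>.13)&(z<.16),'lip')
fit((abs(x-.665)<.03)&(abs(y-.1)<.07)&(z>.13)&(z<.16),'corklip')
u=(abs(x-.72)<.13)&(abs(y+.093)<.085)&(z>.02)&(z<.16); fit(u,'unit')
u=(abs(x-.72)<.13)&(abs(y+.093)<.085)&(z>.1)&(z<.125); fit(u,'unit>.1')
u=(x>.77)&(x<.84)&(abs(y+.093)<.085)&(z>.1)&(z<.125); fit(u,'back')
fit((abs(x-.45)<.06)&(abs(y-.31)<.06)&(z>.045)&(z<.12),'handle')
fit((abs(x-.55)<.06)&(abs(y-.345)<.032)&(y>.335)&(z>.012)&(z<.06),'sideL')
fit((abs(x-.55)<.06)&(y<.29)&(y>.25)&(z>.012)&(z<.06),'sideR')
fit((abs(x-.505)<.02)&(abs(y-.315)<.06)&(z>.015)&(z<.046),'bowlback')
fit((abs(x-.5)<.11)&(abs(y+.31)<.12)&(z>.018)&(z<.045),'tray')
P=C[(abs(x-.45)<.06)&(abs(y-.31)<.06)&(z>.03)&(z<.12)]
print(np.polyfit(P[:,0],P[:,2],1),np.polyfit(P[:,0],P[:,1],1))
E
```

```text
lip 165 [676.  -92.5] [120.2  34.3] 89.4 line [ 0.0642  0.9979  0.666  -0.0853] zmed 0.1449 [ 0.658 -0.153  0.131] [ 0.694 -0.032  0.15 ]
corklip 175 [672.6 100.7] [ 42.5 121.7] 0.1 line [0.0849 0.9964 0.659  0.1083] zmed 0.1439 [0.651 0.04  0.13 ] [0.694 0.162 0.154]
unit 2581 [712.  -95.2] [148.8 197.4] 86.5 line [ 0.9967 -0.0811  0.728  -0.0979] zmed 0.0578 [ 0.61  -0.168  0.02 ] [ 0.813 -0.018  0.15 ]
unit>.1 366 [736.9 -96.7] [136.6 146. ] 86.7 line [ 0.1462  0.9893  0.7969 -0.087 ] zmed 0.1072 [ 0.663 -0.168  0.1  ] [ 0.812 -0.028  0.125]
back 251 [791.6 -99.5] [ 41.  137.5] 0.6 line [ 0.0284  0.9996  0.7974 -0.1007] zmed 0.1071 [ 0.77  -0.168  0.1  ] [ 0.812 -0.031  0.122]
handle 262 [460.5 314. ] [95.1 98.3] 2.0 line [ 0.9998 -0.0195  0.4478  0.3155] zmed 0.0775 [0.413 0.266 0.045] [0.51  0.365 0.111]
sideL 97 [538.  359.2] [96.6 27.9] 12.6 line [ 0.9999 -0.0158  0.5321  0.3628] zmed 0.0308 [0.494 0.335 0.012] [0.587 0.367 0.054]
sideR 78 [532.3 266.3] [21.5 88.8] 74.8 line [ 0.9993 -0.0378  0.5228  0.2653] zmed 0.0327 [0.492 0.262 0.012] [0.578 0.288 0.053]
bowlback 82 [505.7 315.6] [ 34.9 102. ] 0.4 line [0.0924 0.9957 0.5003 0.2935] zmed 0.0333 [0.488 0.265 0.015] [0.524 0.367 0.046]
tray 490 [ 501.4 -315.8] [156.1 188.1] 9.9 line [ 0.1828 -0.9831  0.5024 -0.325 ] zmed 0.0305 [ 0.41  -0.42   0.018] [ 0.591 -0.212  0.039]
[-0.78901438  0.43562961] [-0.05054907  0.33849242]
```

```bash
cat >> h.py <<'E'
def toolR(yaw,pitch):
    """tool x/y/z: jaws along horizontal; pitch = angle of tool z from straight-up (180 = down), heading yaw (deg)"""
    a=np.radians(yaw); p=np.radians(pitch)
    h=np.array([np.cos(a),np.sin(a),0]); up=np.array([0,0,1.])
    z=np.sin(p)*h+np.cos(p)*up
    y=-np.array([-np.sin(a),np.cos(a),0]); x=np.cross(y,z)
    return np.c_[x,y,z]
def deltas(targets):
    o=robot.get_obs(); p=o['position']; R=Rn.from_quat(o['tool_rot']).as_matrix()
    print('t',round(o['time'],2),'pos',np.round(p,4),'zax',np.round(R[:,2],3),'F',np.round(o['ft_force'],1),'w',round(o['grip_width'],4))
    for tp,tR in targets:
        d=R.T@(np.array(tp)-p)*100; w=Rn.from_matrix(R.T@tR).as_rotvec()
        print('t',np.round(d,2),'r',np.round(w,3),'deg',round(np.degrees(np.linalg.norm(w)),1))
E
python3 - <<'E'
from h import *
R=toolR(-3.7,180)
deltas([((.70,-.093,.24),R),((.70,-.093,.19),R)])
E
```

```text
t 2.4 pos [ 0.14   -0.6091  0.2225] zax [-0.  0. -1.] F [0.4 0.4 0.8] w 0.0866
t [ 66.14 -37.76  -1.75] r [-0.    0.    0.29] deg 16.6
t [ 66.14 -37.76   3.25] r [-0.    0.    0.29] deg 16.6
```

Request:
send_rows:
  deltas:
    - {"tx": 66.1,"ty": -37.8,"tz": -1.7,"rz": 0.29}
    - {"tx": 66.1,"ty": -37.8,"tz": -1.7,"rz": 0.29}
    - {"tx": 66.1,"ty": -37.8,"tz": -1.7,"rz": 0.29}
    - {"tx": 66.1,"ty": -37.8,"tz": -1.7,"rz": 0.29}
    - {"tx": 66.1,"ty": -37.8,"tz": -1.7,"rz": 0.29}
  claw: 0

```text
schema error: expected keys tx, ty, tz, rx, ry, rz
```

```bash
cat > d.py <<'E'
import sys
from h import *
# args: groups x,y,z,yaw,pitch
deltas([((a[0],a[1],a[2]),toolR(a[3],a[4])) for a in [[float(v) for v in s.split(',')] for s in sys.argv[1:]]])
E
python3 d.py .70,-.093,.24,-3.7,180
```

```text
t 2.4 pos [ 0.14   -0.6091  0.2225] zax [-0.  0. -1.] F [0.4 0.4 0.8] w 0.0866
t [ 66.14 -37.76  -1.75] r [-0.    0.    0.29] deg 16.6
```

All six keys are needed in each row.

Request:
send_rows:
  deltas:
    - {"tx": 66.1,"ty": -37.8,"tz": -1.7,"rx": 0,"ry": 0,"rz": 0.29}
    - {"tx": 66.1,"ty": -37.8,"tz": -1.7,"rx": 0,"ry": 0,"rz": 0.29}
    - {"tx": 66.1,"ty": -37.8,"tz": -1.7,"rx": 0,"ry": 0,"rz": 0.29}
    - {"tx": 66.1,"ty": -37.8,"tz": -1.7,"rx": 0,"ry": 0,"rz": 0.29}
    - {"tx": 66.1,"ty": -37.8,"tz": -1.7,"rx": 0,"ry": 0,"rz": 0.29}
  claw: 0

```text
time: 2.82
position: [0.294, -0.4665, 0.2273]
tool_rot: [0.999, -0.033, 0.0, 0.0]
ft_force: [0.8, -0.2, 1.2]
grip_width: 0.0618
```

```bash
python3 d.py .70,-.093,.24,-3.7,180
```

```text
t 2.82 pos [ 0.294  -0.4665  0.2273] zax [ 0. -0. -1.] F [ 0.8 -0.2  1.2] w 0.0618
t [ 38.08 -39.92  -1.26] r [ 0.    -0.    -0.001] deg 0.0
```

Request:
send_rows:
  deltas:
    - {"tx": 37,"ty": -39,"tz": -1,"rx": 0,"ry": 0,"rz": 0}
    - {"tx": 37,"ty": -39,"tz": -1,"rx": 0,"ry": 0,"rz": 0}
    - {"tx": 37,"ty": -39,"tz": -1,"rx": 0,"ry": 0,"rz": 0}
    - {"tx": 37,"ty": -39,"tz": -1,"rx": 0,"ry": 0,"rz": 0}
    - {"tx": 37,"ty": -39,"tz": -1,"rx": 0,"ry": 0,"rz": 0}

```text
time: 3.23
position: [0.4471, -0.3247, 0.2314]
tool_rot: [0.999, -0.032, 0.0, 0.0]
ft_force: [0.4, -1.1, -0.2]
grip_width: 0.0285
```

```bash
python3 d.py .70,-.093,.24,-3.7,180
```

```text
t 3.23 pos [ 0.4471 -0.3247  0.2314] zax [ 0. -0. -1.] F [ 0.4 -1.1 -0.2] w 0.0285
t [ 23.75 -24.75  -0.86] r [ 0. -0.  0.] deg 0.0
```

Request:
send_rows:
  deltas:
    - {"tx": 23,"ty": -25,"tz": 0,"rx": 0,"ry": 0,"rz": 0}
    - {"tx": 23,"ty": -25,"tz": 0,"rx": 0,"ry": 0,"rz": 0}
    - {"tx": 23,"ty": -25,"tz": 0,"rx": 0,"ry": 0,"rz": 0}
    - {"tx": 23,"ty": -25,"tz": 0,"rx": 0,"ry": 0,"rz": 0}
    - {"tx": 23,"ty": -25,"tz": 0,"rx": 0,"ry": 0,"rz": 0}

```text
time: 3.65
position: [0.5977, -0.1805, 0.2312]
tool_rot: [0.999, -0.032, 0.0, 0.0]
ft_force: [0.9, -0.7, 0.5]
grip_width: 0.0016
```

```bash
python3 d.py .70,-.093,.24,-3.7,180
```

```text
t 3.65 pos [ 0.5977 -0.1805  0.2312] zax [ 0. -0. -1.] F [ 0.9 -0.7  0.5] w 0.0016
t [ 9.65 -9.39 -0.88] r [ 0.    -0.     0.001] deg 0.0
```

Go over the bin, then down behind the lip (TCP z 0.115).

Request:
send_rows:
  deltas:
    - {"tx": 9.5,"ty": -9.2,"tz": 0,"rx": 0,"ry": 0,"rz": 0}
    - {"tx": 9.5,"ty": -9.2,"tz": 0,"rx": 0,"ry": 0,"rz": 0}
    - {"tx": 9.5,"ty": -9.2,"tz": 0,"rx": 0,"ry": 0,"rz": 0}
    - {"tx": 9.5,"ty": -9.2,"tz": 2,"rx": 0,"ry": 0,"rz": 0}
    - {"tx": 9.5,"ty": -9.2,"tz": 5,"rx": 0,"ry": 0,"rz": 0}

```text
time: 4.07
position: [0.7025, -0.0941, 0.1842]
tool_rot: [1.0, -0.03, 0.005, 0.001]
ft_force: [0.4, -1.3, 0.1]
grip_width: 0.0005
```

```bash
python3 d.py .70,-.093,.115,-3.7,180; python3 -c "
from h import *
c=robot.camera('scene'); save(cv2.resize(c['color'][170:310,240:420],None,fx=4,fy=4,interpolation=cv2.INTER_CUBIC),'a1.png')"
```

```text
t 4.07 pos [ 0.7025 -0.0941  0.1842] zax [ 0.011 -0.002 -1.   ] F [ 0.4 -1.3  0.1] w 0.0005
t [-0.33 -0.11  6.92] r [ 0.002 -0.011  0.005] deg 0.7
```

View pics/a1.png

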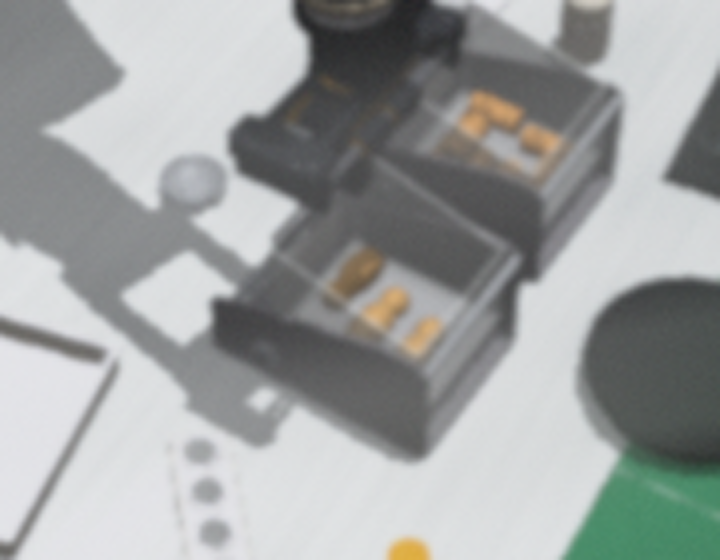

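The gripper hangs over the front of the doll bin with its fingertips near (355,185) in this crop. Lowering it.

Request:
send_rows:
  deltas:
    - {"tx": -0.2,"ty": 0,"tz": 3.5,"rx": 0,"ry": -0.01,"rz": 0}
    - {"tx": -0.3,"ty": 0,"tz": 6.9,"rx": 0,"ry": -0.01,"rz": 0.005}
    - {"tx": -0.3,"ty": 0,"tz": 6.9,"rx": 0,"ry": -0.01,"rz": 0.005}
    - {"tx": -1.3,"ty": 0,"tz": 6.9,"rx": 0,"ry": -0.01,"rz": 0.005}

```text
time: 4.45
position: [0.6836, -0.0959, 0.1102]
tool_rot: [0.999, -0.035, -0.007, -0.001]
ft_force: [0.2, -0.4, 0.1]
grip_width: 0.0003
```

```bash
python3 d.py .69,-.093,.115,-3.7,180
```

```text
t 4.45 pos [ 0.6836 -0.0959  0.1102] zax [-0.013  0.002 -1.   ] F [ 0.2 -0.4  0.1] w 0.0003
t [ 0.61 -0.34 -0.49] r [-0.001  0.014 -0.005] deg 0.8
```

Request:
send_rows:
  deltas:
    - {"tx": -1,"ty": -0.2,"tz": 0,"rx": 0,"ry": 0.014,"rz": 0}
    - {"tx": -1.9,"ty": -0.2,"tz": 0,"rx": 0,"ry": 0.014,"rz": 0}
    - {"tx": -2.8,"ty": -0.2,"tz": 0.2,"rx": 0,"ry": 0.014,"rz": 0}
    - {"tx": -3.7,"ty": -0.2,"tz": 0.6,"rx": 0,"ry": 0.014,"rz": 0}
    - {"tx": -4.6,"ty": -0.2,"tz": 1,"rx": 0,"ry": 0.014,"rz": 0}

```text
time: 4.87
position: [0.6461, -0.0928, 0.1086]
tool_rot: [0.999, -0.035, 0.012, 0.002]
ft_force: [6.5, -0.1, 7.1]
grip_width: 0.0005
```

```bash
python3 d.py .6205,-.092,.089,-3.7,180 .6156,-.092,.084,-3.7,180 .611,-.092,.079,-3.7,180
```

```text
t 4.87 pos [ 0.6461 -0.0928  0.1086] zax [ 0.023 -0.005 -1.   ] F [ 6.5 -0.1  7.1] w 0.0005
t [-2.6  0.1  1.9] r [ 0.003 -0.024 -0.006] deg 1.4
t [-3.1   0.13  2.38] r [ 0.003 -0.024 -0.006] deg 1.4
t [-3.57  0.16  2.87] r [ 0.003 -0.024 -0.006] deg 1.4
```

Request:
send_rows:
  deltas:
    - {"tx": -0.9,"ty": 0.1,"tz": 0.4,"rx": 0,"ry": -0.02,"rz": 0}
    - {"tx": -1.7,"ty": 0.1,"tz": 1,"rx": 0,"ry": -0.02,"rz": 0}
    - {"tx": -2.4,"ty": 0.1,"tz": 1.6,"rx": 0,"ry": -0.02,"rz": 0}
    - {"tx": -3,"ty": 0.1,"tz": 2.2,"rx": 0,"ry": -0.02,"rz": 0}
    - {"tx": -3,"ty": 0.1,"tz": 2.2,"rx": 0,"ry": -0.02,"rz": 0}

```text
time: 5.28
position: [0.6144, -0.0914, 0.0857]
tool_rot: [0.999, -0.035, -0.0, 0.001]
ft_force: [4.4, 0.6, 7.4]
grip_width: 0.0002
```

```bash
python3 d.py .6156,-.092,.084,-3.7,180 .611,-.092,.079,-3.7,180;  python3 -c "
from h import *
c=robot.camera('scene'); save(cv2.resize(c['color'][170:310,240:420],None,fx=4,fy=4,interpolation=cv2.INTER_CUBIC),'a2.png')"
```

```text
t 5.28 pos [ 0.6144 -0.0914  0.0857] zax [-0.001 -0.003 -1.   ] F [4.4 0.6 7.4] w 0.0002
t [0.13 0.05 0.17] r [ 0.003  0.001 -0.006] deg 0.4
t [-0.33  0.08  0.67] r [ 0.003  0.001 -0.006] deg 0.4
```

View pics/a2.png

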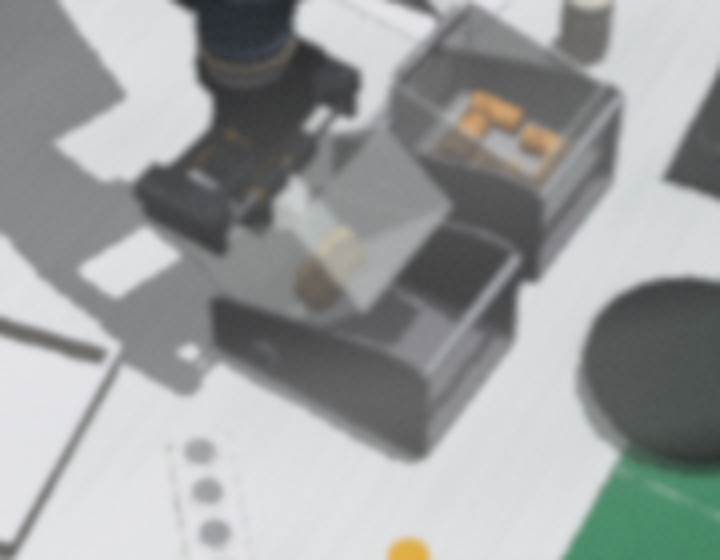

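The bin is tipped well over and the dolls have slid forward (about (330,265)). Pushing on until it meets the stop.

Request:
send_rows:
  deltas:
    - {"tx": -0.3,"ty": 0,"tz": 0.4,"rx": 0,"ry": 0,"rz": 0}
    - {"tx": -0.6,"ty": 0,"tz": 0.8,"rx": 0,"ry": 0,"rz": 0}
    - {"tx": -0.6,"ty": 0,"tz": 0.8,"rx": 0,"ry": 0,"rz": 0}

```text
time: 5.58
position: [0.6162, -0.0926, 0.0835]
tool_rot: [0.999, -0.036, 0.009, 0.003]
ft_force: [9.7, 1.9, 26.2]
grip_width: 0.0004
```

At the stop: the TCP is exactly where the geometry predicted for 50°, and the force is rising. Backing off and going up.

Request:
send_rows:
  deltas:
    - {"tx": 0.8,"ty": 0,"tz": -1.5,"rx": 0,"ry": 0,"rz": 0}
    - {"tx": 0.8,"ty": 0,"tz": -5,"rx": 0,"ry": 0,"rz": 0}
    - {"tx": 0,"ty": 0,"tz": -9,"rx": 0,"ry": 0,"rz": 0}
    - {"tx": -3,"ty": -2,"tz": -12,"rx": 0,"ry": 0,"rz": 0}
    - {"tx": -6,"ty": -5,"tz": -13,"rx": 0,"ry": 0,"rz": 0}
  claw: 6

```text
time: 6.0
position: [0.5564, -0.043, 0.2081]
tool_rot: [0.999, -0.036, -0.002, 0.002]
ft_force: [0.8, 1.4, -0.3]
grip_width: 0.026
```

```bash
python3 d.py .36,.32,.26,-2,150
```

```text
t 6.0 pos [ 0.5564 -0.043   0.2081] zax [-0.003 -0.003 -1.   ] F [ 0.8  1.4 -0.3] w 0.026
t [-22.24 -34.76  -5.24] r [ 0.013  0.527 -0.036] deg 30.3
```

```bash
python3 d.py .41,.315,.152,-2,150
```

```text
t 6.0 pos [ 0.5564 -0.043   0.2081] zax [-0.003 -0.003 -1.   ] F [ 0.8  1.4 -0.3] w 0.026
t [-17.19 -34.66   5.55] r [ 0.013  0.527 -0.036] deg 30.3
```

Request:
send_rows:
  deltas:
    - {"tx": -14,"ty": -34,"tz": 0,"rx": 0,"ry": 0.26,"rz": -0.02}
    - {"tx": -14,"ty": -34,"tz": 0,"rx": 0,"ry": 0.26,"rz": -0.02}
    - {"tx": -14,"ty": -34,"tz": 1,"rx": 0.01,"ry": 0.52,"rz": -0.03}
    - {"tx": -14,"ty": -34,"tz": 1,"rx": 0.01,"ry": 0.52,"rz": -0.03}
    - {"tx": -14,"ty": -34,"tz": 1,"rx": 0.01,"ry": 0.52,"rz": -0.03}
  claw: 7

```text
time: 6.42
position: [0.4913, 0.1281, 0.1988]
tool_rot: [0.972, -0.02, 0.236, 0.007]
ft_force: [-0.6, -0.9, -1.0]
grip_width: 0.0592
```

```bash
python3 d.py .41,.315,.152,-2,150
```

```text
t 6.42 pos [0.4913 0.1281 0.1988] zax [ 0.458 -0.023 -0.888] F [-0.6 -0.9 -1. ] w 0.0592
t [-1.004e+01 -1.834e+01 -1.000e-02] r [ 0.007  0.047 -0.005] deg 2.7
```

Request:
send_rows:
  deltas:
    - {"tx": -9,"ty": -17.6,"tz": 0,"rx": 0,"ry": 0.03,"rz": 0}
    - {"tx": -9,"ty": -17.6,"tz": 0,"rx": 0,"ry": 0.03,"rz": 0}
    - {"tx": -9,"ty": -17.6,"tz": 0,"rx": 0,"ry": 0.03,"rz": 0}
    - {"tx": -9,"ty": -17.6,"tz": 0,"rx": 0,"ry": 0.03,"rz": 0}
    - {"tx": -9,"ty": -17.6,"tz": 0,"rx": 0,"ry": 0.03,"rz": 0}

```text
time: 6.83
position: [0.453, 0.239, 0.173]
tool_rot: [0.967, -0.022, 0.252, 0.009]
ft_force: [0.8, -0.1, 0.3]
grip_width: 0.0702
```

```bash
python3 d.py .4145,.315,.143,-2,150 .4645,.315,.0565,-2,150; python3 - <<'E'
from h import *
c=robot.camera('top'); C=cloud(c)
save(cv2.resize(c['color'][110:310,180:420],None,fx=3,fy=3,interpolation=cv2.INTER_CUBIC),'a3.png')
c=robot.camera('scene')
save(cv2.resize(c['color'][90:310,240:420],None,fx=2.7,fy=2.7,interpolation=cv2.INTER_CUBIC),'a4.png')
E
```

```text
t 6.83 pos [0.453 0.239 0.173] zax [ 0.488 -0.028 -0.872] F [ 0.8 -0.1  0.3] w 0.0702
t [-5.12 -7.43  0.53] r [ 0.011  0.013 -0.008] deg 1.1
t [-4.99 -7.71 10.51] r [ 0.011  0.013 -0.008] deg 1.1
```

View pics/a3.png

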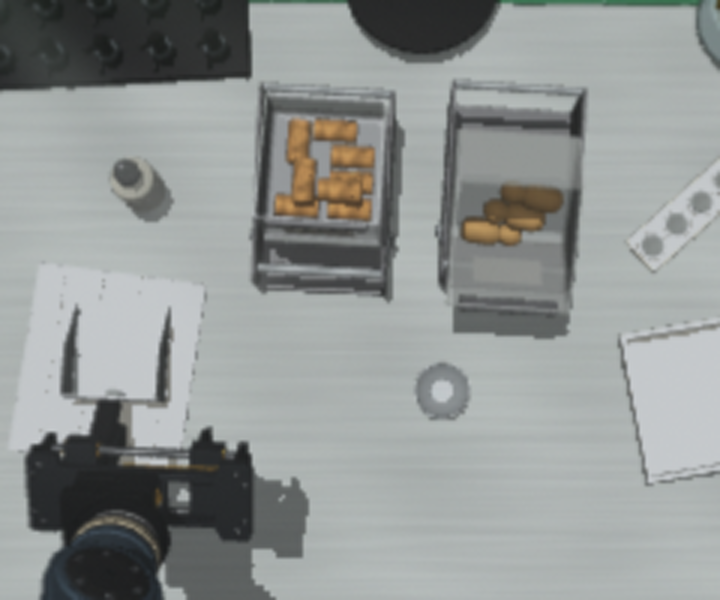

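View pics/a4.png

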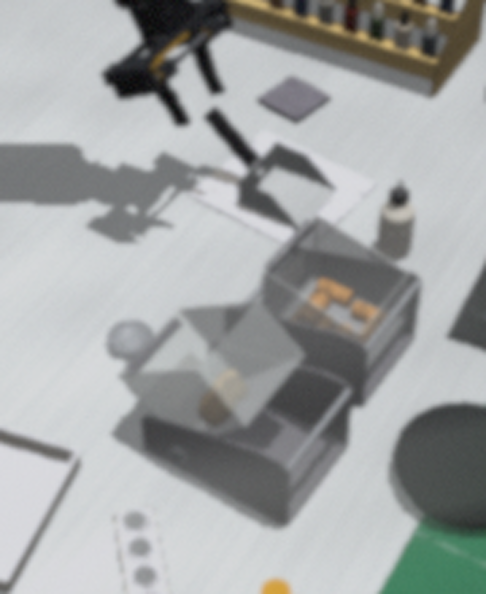

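The bin is tipped fully (lip around row 315 in the crop) and the three dolls lie together near the low corner, at crop (490,230), (515,213) and (532,198). Moving on to the pre-grasp behind the scoop handle.

Request:
send_rows:
  deltas:
    - {"tx": -2.5,"ty": -3.7,"tz": 0.3,"rx": 0.01,"ry": 0.01,"rz": 0}
    - {"tx": -4.7,"ty": -7,"tz": 0.5,"rx": 0.01,"ry": 0.01,"rz": 0}
    - {"tx": -4.7,"ty": -7,"tz": 0.5,"rx": 0.01,"ry": 0.01,"rz": 0}
    - {"tx": -4.7,"ty": -7,"tz": 0.5,"rx": 0.01,"ry": 0.01,"rz": 0}

```text
time: 7.27
position: [0.427, 0.3104, 0.1618]
tool_rot: [0.971, -0.014, 0.24, 0.0]
ft_force: [-0.1, -0.0, -0.8]
grip_width: 0.07
```

```bash
python3 d.py .4145,.315,.143,-2,150 .4645,.315,.0565,-2,150; python3 - <<'E'
from h import *
c=robot.camera('top'); C=cloud(c);x,y,z=C[...,0],C[...,1],C[...,2]
for k in range(0): pass
m=(x>.47)&(x<.6)&(abs(y-.315)<.06)&(z>.012)&(z<.06); P=C[m]
L=P[P[:,1]>.345];Rr=P[P[:,1]<.285]
for Q in (L,Rr): print(len(Q),np.polyfit(Q[:,0],Q[:,1],1),Q[:,1].mean(), Q[:,0].mean())
B=P[(P[:,0]<.508)&(abs(P[:,1]-.315)<.04)]; print(len(B),np.polyfit(B[:,1],B[:,0],1), B.mean(0))
E
```

```text
t 7.27 pos [0.427  0.3104 0.1618] zax [ 0.466 -0.007 -0.885] F [-0.1 -0.  -0.8] w 0.07
t [-1.99 -0.41  1.08] r [-0.009  0.039  0.004] deg 2.3
t [-1.6  -0.5  11.06] r [-0.009  0.039  0.004] deg 2.3
88 [0.01147631 0.35613861] 0.36223063909351566 0.5308349406985354
74 [-0.07720331  0.30683211] 0.2661682509851852 0.5267113237196875
85 [0.01875737 0.48392071] [0.48980332 0.31361582 0.04468354]
```

```bash
python3 - <<'E'
from h import *
C=np.load('C.npy');x,y,z=C[...,0],C[...,1],C[...,2]
m=(x>.40)&(x<.485)&(abs(y-.3155)<.009)&(z>.04)&(z<.12);P=C[m]
p=np.polyfit(P[:,0],P[:,2],1);print(len(P),p, np.polyval(p,[.42,.45,.48]))
m=(x>.45)&(x<.60)&(abs(y-.314)<.03)&(z>.012)&(z<.06)
P=C[m];print(np.round(np.percentile(P,[5,50,95],0),4))
E
```

```text
162 [-0.74913738  0.4184824 ] [0.1038447  0.08137058 0.05889646]
[[0.4756 0.2912 0.0146]
 [0.4913 0.3128 0.0495]
 [0.5015 0.3335 0.0579]]
```

Request:
send_rows:
  deltas:
    - {"tx": -1.9,"ty": -0.4,"tz": 1,"rx": 0,"ry": 0.04,"rz": 0}
    - {"tx": -1.9,"ty": -0.4,"tz": 4,"rx": -0.01,"ry": 0.04,"rz": 0}
    - {"tx": -1.9,"ty": -0.4,"tz": 7.5,"rx": -0.01,"ry": 0.04,"rz": 0}
    - {"tx": -1.9,"ty": -0.4,"tz": 9,"rx": -0.01,"ry": 0.04,"rz": 0}
    - {"tx": -1.9,"ty": -0.4,"tz": 9,"rx": -0.01,"ry": 0.04,"rz": 0}

```text
time: 7.73
position: [0.4764, 0.3138, 0.1055]
tool_rot: [0.974, -0.01, 0.225, 0.003]
ft_force: [0.6, -0.2, 0.4]
grip_width: 0.0696
```

```bash
python3 d.py .459,.315,.0565,-2,150
```

```text
t 7.73 pos [0.4764 0.3138 0.1055] zax [ 0.439 -0.01  -0.898] F [ 0.6 -0.2  0.4] w 0.0696
t [-3.71 -0.09  3.64] r [-0.006  0.069  0.014] deg 4.0
```

```bash
python3 -c "
from h import *
o=robot.get_obs();print(np.round(o['q'],3),np.round(o['joint_velocities'],3))"; python3 d.py .459,.315,.0565,-2,150
```

```text
[ 0.506  0.579  1.952 -0.826  0.306  2.854] [-0.018  0.151 -0.011 -0.004 -0.075  0.004]
t 7.73 pos [0.4764 0.3138 0.1055] zax [ 0.439 -0.01  -0.898] F [ 0.6 -0.2  0.4] w 0.0696
t [-3.71 -0.09  3.64] r [-0.006  0.069  0.014] deg 4.0
```

Request:
send_rows:
  deltas:
    - {"tx": -1.5,"ty": 0,"tz": 0,"rx": 0,"ry": 0.03,"rz": 0.01}
    - {"tx": -1.5,"ty": 0,"tz": 0,"rx": 0,"ry": 0.03,"rz": 0.01}

```text
time: 7.9
position: [0.4674, 0.3149, 0.1124]
tool_rot: [0.974, -0.01, 0.226, 0.0]
ft_force: [-0.1, -0.6, -0.2]
grip_width: 0.0703
```

```bash
python3 -c "
from h import *
o=robot.get_obs();print(np.round(o['q'],3),np.round(o['joint_velocities'],3))"; python3 d.py .459,.315,.0565,-2,150
```

```text
[ 0.516  0.56   1.965 -0.815  0.31   2.854] [ 0.017 -0.013  0.002 -0.009 -0.004 -0.001]
t 7.9 pos [0.4674 0.3149 0.1124] zax [ 0.44  -0.005 -0.898] F [-0.1 -0.6 -0.2] w 0.0703
t [-3.22  0.03  4.65] r [-0.01   0.068  0.011] deg 4.0
```

Joint 6 is at its range limit in this wrist orientation. A half turn about tool z gives the same grasp, so I'll back up and turn.

Request:
send_rows:
  deltas:
    - {"tx": 0,"ty": 0,"tz": -4,"rx": 0,"ry": 0,"rz": 0}
    - {"tx": 0,"ty": 0,"tz": -7,"rx": 0,"ry": 0,"rz": -0.12}
    - {"tx": 0,"ty": 0,"tz": -7,"rx": 0,"ry": 0,"rz": -0.24}
    - {"tx": 0,"ty": 0,"tz": -7,"rx": 0,"ry": 0,"rz": -0.36}
    - {"tx": 0,"ty": 0,"tz": -7,"rx": 0,"ry": 0,"rz": -0.48}

```text
time: 8.32
position: [0.4364, 0.3165, 0.1768]
tool_rot: [0.947, 0.225, 0.221, 0.054]
ft_force: [-1.3, -0.5, -0.5]
grip_width: 0.0699
```

Request:
send_rows:
  deltas:
    - {"tx": 0,"ty": 0,"tz": 0,"rx": 0,"ry": 0,"rz": -0.62}
    - {"tx": 0,"ty": 0,"tz": 0,"rx": 0,"ry": 0,"rz": -0.62}
    - {"tx": 0,"ty": 0,"tz": 0,"rx": 0,"ry": 0,"rz": -0.62}
    - {"tx": 0,"ty": 0,"tz": 0,"rx": 0,"ry": 0,"rz": -0.62}
    - {"tx": 0,"ty": 0,"tz": 0,"rx": 0,"ry": 0,"rz": -0.62}

```text
time: 8.73
position: [0.4364, 0.3162, 0.176]
tool_rot: [0.834, 0.504, 0.193, 0.119]
ft_force: [0.2, 0.7, -0.0]
grip_width: 0.07
```

Request:
send_rows:
  deltas:
    - {"tx": 0,"ty": 0,"tz": 0,"rx": 0,"ry": 0,"rz": -0.62}
    - {"tx": 0,"ty": 0,"tz": 0,"rx": 0,"ry": 0,"rz": -0.62}
    - {"tx": 0,"ty": 0,"tz": 0,"rx": 0,"ry": 0,"rz": -0.62}
    - {"tx": 0,"ty": 0,"tz": 0,"rx": 0,"ry": 0,"rz": -0.62}
    - {"tx": 0,"ty": 0,"tz": 0,"rx": 0,"ry": 0,"rz": -0.62}

```text
time: 9.15
position: [0.4364, 0.3161, 0.1759]
tool_rot: [0.64, 0.734, 0.148, 0.172]
ft_force: [0.5, -0.2, 0.7]
grip_width: 0.0697
```

Request:
send_rows:
  deltas:
    - {"tx": 0,"ty": 0,"tz": 0,"rx": 0,"ry": 0,"rz": -0.62}
    - {"tx": 0,"ty": 0,"tz": 0,"rx": 0,"ry": 0,"rz": -0.62}
    - {"tx": 0,"ty": 0,"tz": 0,"rx": 0,"ry": 0,"rz": -0.62}
    - {"tx": 0,"ty": 0,"tz": 0,"rx": 0,"ry": 0,"rz": -0.62}
    - {"tx": 0,"ty": 0,"tz": 0,"rx": 0,"ry": 0,"rz": -0.62}

```text
time: 9.57
position: [0.4364, 0.3162, 0.1759]
tool_rot: [0.386, 0.894, 0.088, 0.209]
ft_force: [-0.4, -0.3, -0.1]
grip_width: 0.0701
```

```bash
sed -i 's/def toolR(yaw,pitch):/def toolR(yaw,pitch,flip=True):/; s/    y=-np.array(\[-np.sin(a),np.cos(a),0\]); x=/    y=(1 if flip else -1)*np.array([-np.sin(a),np.cos(a),0]); x=/' h.py
cat >> d.py <<'E'
print('q',np.round(robot.get_obs()['q'],2))
E
python3 d.py .409,.315,.143,-2,150 .459,.315,.0565,-2,150
```

```text
t 9.57 pos [0.4364 0.3162 0.1759] zax [ 0.442 -0.003 -0.897] F [-0.4 -0.3 -0.1] w 0.0701
t [ 2.6  -2.92  1.75] r [-0.015 -0.068 -0.783] deg 45.0
t [ 2.17 -2.41 11.71] r [-0.015 -0.068 -0.783] deg 45.0
q [ 0.55  0.41  1.97 -0.6   0.43  0.3 ]
```

Request:
send_rows:
  deltas:
    - {"tx": 0.5,"ty": -0.6,"tz": 0.3,"rx": 0,"ry": -0.06,"rz": -0.76}
    - {"tx": 1,"ty": -1.2,"tz": 0.6,"rx": 0,"ry": -0.06,"rz": -0.76}
    - {"tx": 1.6,"ty": -1.8,"tz": 1,"rx": -0.01,"ry": -0.06,"rz": -0.76}
    - {"tx": 2.2,"ty": -2.5,"tz": 1.4,"rx": -0.01,"ry": -0.06,"rz": -0.76}
    - {"tx": 2.6,"ty": -2.9,"tz": 1.7,"rx": -0.01,"ry": -0.06,"rz": -0.78}

```text
time: 9.98
position: [0.4083, 0.3151, 0.143]
tool_rot: [0.094, 0.964, 0.014, 0.248]
ft_force: [0.0, 0.3, 0.1]
grip_width: 0.0697
```

Request:
send_rows:
  deltas:
    - {"tx": 0,"ty": 0,"tz": 0,"rx": 0,"ry": 0,"rz": -0.12}
    - {"tx": 0,"ty": 0,"tz": 0,"rx": 0,"ry": 0,"rz": -0.16}
    - {"tx": 0,"ty": 0,"tz": 0,"rx": 0,"ry": 0,"rz": -0.16}

```text
time: 10.23
position: [0.409, 0.3154, 0.1433]
tool_rot: [0.02, 0.968, -0.006, 0.249]
ft_force: [-0.1, -0.0, 0.9]
grip_width: 0.0699
```

```bash

python3 d.py .409,.315,.143,-2,150 .459,.315,.0565,-2,150
```

```text
t 10.23 pos [0.409  0.3154 0.1433] zax [ 0.481 -0.021 -0.876] F [-0.1 -0.   0.9] w 0.0699
t [ 0.02 -0.04  0.03] r [-0.004 -0.021 -0.005] deg 1.2
t [-0.19  0.17 10.01] r [-0.004 -0.021 -0.005] deg 1.2
q [ 0.62  0.47  2.06 -1.    0.36 -0.01]
```

Request:
send_rows:
  deltas:
    - {"tx": -0.1,"ty": 0,"tz": 3,"rx": 0,"ry": -0.02,"rz": 0}
    - {"tx": -0.1,"ty": 0.1,"tz": 6,"rx": 0,"ry": -0.02,"rz": 0}
    - {"tx": -0.2,"ty": 0.1,"tz": 8.5,"rx": 0,"ry": -0.02,"rz": 0}
    - {"tx": -0.2,"ty": 0.1,"tz": 10,"rx": 0,"ry": -0.02,"rz": 0}
    - {"tx": -0.2,"ty": 0.1,"tz": 10,"rx": 0,"ry": -0.02,"rz": 0}

```text
time: 10.65
position: [0.4657, 0.3209, 0.063]
tool_rot: [0.022, 0.968, -0.01, 0.251]
ft_force: [-0.5, -0.1, -0.6]
grip_width: 0.0701
```

```bash

python3 d.py .459,.315,.0565,-2,150;  python3 -c "
from h import *
c=robot.camera('scene'); save(cv2.resize(c['color'][90:200,260:420],None,fx=4,fy=4,interpolation=cv2.INTER_CUBIC),'a5.png')"
```

```text
t 10.65 pos [0.4657 0.3209 0.063 ] zax [ 0.486 -0.031 -0.874] F [-0.5 -0.1 -0.6] w 0.0701
t [ 0.88 -0.62  0.26] r [-0.014 -0.016 -0.006] deg 1.2
q [ 0.56  0.68  1.99 -1.43  0.29  0.4 ]
```

View pics/a5.png

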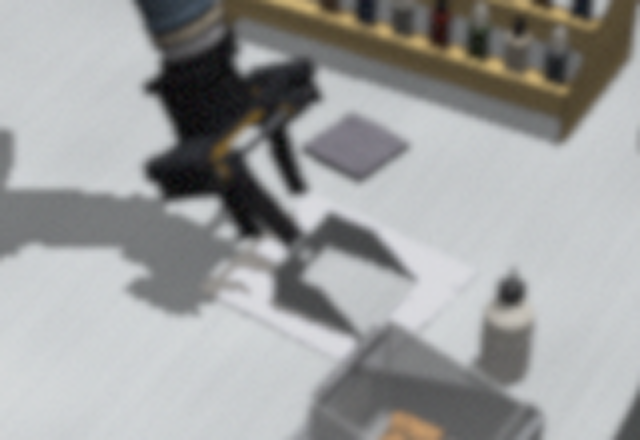

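Joint 4 ran to its limit here because the forearm is nearly in line with the tool. A steeper tool (pitch 162°) avoids that; the fingers straddle the handle, so I can re-pose in place.

```bash

python3 d.py .4455,.315,.085,-2,162 .4555,.315,.055,-2,162 
```

```text
t 10.7 pos [0.4646 0.3207 0.064 ] zax [ 0.486 -0.03  -0.874] F [-0.1 -0.4  0.3] w 0.0704
t [ 0.62 -0.67 -2.75] r [-0.013  0.194 -0.007] deg 11.1
t [ 1.21 -0.6   0.36] r [-0.013  0.194 -0.007] deg 11.1
q [ 0.56  0.68  2.   -1.43  0.29  0.4 ]
```

Request:
send_rows:
  deltas:
    - {"tx": 0.3,"ty": -0.3,"tz": -1.5,"rx": 0,"ry": 0.08,"rz": 0}
    - {"tx": 0.6,"ty": -0.6,"tz": -2.5,"rx": -0.01,"ry": 0.19,"rz": 0}
    - {"tx": 0.6,"ty": -0.6,"tz": -2.5,"rx": -0.01,"ry": 0.19,"rz": 0}
    - {"tx": 0.6,"ty": -0.6,"tz": -2.5,"rx": -0.01,"ry": 0.19,"rz": 0}

```text
time: 11.03
position: [0.4509, 0.3093, 0.0799]
tool_rot: [0.024, 0.982, -0.018, 0.187]
ft_force: [-0.7, -0.9, -0.2]
grip_width: 0.07
```

```bash

python3 d.py .4555,.315,.055,-2,162 
```

```text
t 11.03 pos [0.4509 0.3093 0.0799] zax [ 0.367 -0.044 -0.929] F [-0.7 -0.9 -0.2] w 0.07
t [0.51 0.66 2.46] r [-0.031  0.064 -0.01 ] deg 4.1
q [ 0.52  0.61  1.96 -0.72  0.34 -0.35]
```

Request:
send_rows:
  deltas:
    - {"tx": 0.5,"ty": 0.6,"tz": 1.2,"rx": -0.03,"ry": 0.06,"rz": -0.01}
    - {"tx": 0.5,"ty": 0.6,"tz": 2.4,"rx": -0.03,"ry": 0.06,"rz": -0.01}
    - {"tx": 0.5,"ty": 0.6,"tz": 2.4,"rx": -0.03,"ry": 0.06,"rz": -0.01}
    - {"tx": 0.5,"ty": 0.6,"tz": 2.4,"rx": -0.03,"ry": 0.06,"rz": -0.01}

```text
time: 11.37
position: [0.4562, 0.3141, 0.0548]
tool_rot: [0.018, 0.987, -0.004, 0.159]
ft_force: [-0.1, 0.5, 0.5]
grip_width: 0.0698
```

```bash

python3 d.py .4555,.315,.055,-2,162 
```

```text
t 11.37 pos [0.4562 0.3141 0.0548] zax [ 0.314 -0.013 -0.949] F [-0.1  0.5  0.5] w 0.0698
t [ 0.06  0.09 -0.04] r [-0.002  0.005 -0.001] deg 0.3
q [ 0.49  0.66  1.93 -0.54  0.31 -0.55]
```

Good. Close on the handle.

Request:
send_rows:
  deltas:
    - {"tx": 0,"ty": 0.1,"tz": 0,"rx": 0,"ry": 0,"rz": 0}
    - {"tx": 0,"ty": 0.1,"tz": 0,"rx": 0,"ry": 0,"rz": 0}
    - {"tx": 0,"ty": 0.1,"tz": 0,"rx": 0,"ry": 0,"rz": 0}
    - {"tx": 0,"ty": 0.1,"tz": 0,"rx": 0,"ry": 0,"rz": 0}
    - {"tx": 0,"ty": 0.1,"tz": 0,"rx": 0,"ry": 0,"rz": 0}
  claw: 1.5
  squeeze: 50

```text
time: 11.78
position: [0.4568, 0.3156, 0.0539]
tool_rot: [0.018, 0.987, -0.003, 0.159]
ft_force: [-0.1, 0.1, 0.5]
grip_width: 0.0446
```

Request:
send_rows:
  deltas:
    - {"tx": 0,"ty": 0,"tz": 0,"rx": 0,"ry": 0,"rz": 0}
    - {"tx": 0,"ty": 0,"tz": 0,"rx": 0,"ry": 0,"rz": 0}
    - {"tx": 0,"ty": 0,"tz": 0,"rx": 0,"ry": 0,"rz": 0}

```text
time: 12.03
position: [0.4571, 0.3157, 0.0537]
tool_rot: [0.018, 0.987, -0.003, 0.159]
ft_force: [-0.6, 1.3, 1.2]
grip_width: 0.0245
```

```bash
cat > s.py <<'E'
import sys,json
from h import *
# tool->scoop (bowl frame) transform saved
def save_T(bowl,yaw):
    o=robot.get_obs(); R=Rn.from_quat(o['tool_rot']).as_matrix(); p=o['position']
    Rs=Rn.from_euler('z',yaw,degrees=True).as_matrix()
    json.dump([(R.T@Rs).tolist(),(R.T@(np.array(bowl)-p)).tolist()],open('T.json','w'))
def load(): a,b=json.load(open('T.json')); return np.array(a),np.array(b)
def scoopR(yaw,nd): return Rn.from_euler('z',yaw,degrees=True).as_matrix()@Rn.from_euler('y',nd,degrees=True).as_matrix()
def tcp_for(mouth,yaw,nd):
    A,b=load(); Rs=scoopR(yaw,nd); bowl=np.array(mouth)-Rs@[.05,0,0]
    Rt=Rs@A.T; return bowl-Rt@b,Rt
def scoop_now():
    A,b=load(); o=robot.get_obs(); R=Rn.from_quat(o['tool_rot']).as_matrix(); bowl=o['position']+R@b; Rs=R@A
    return bowl,Rs
# bin frame at tilt
P=np.array([.665,-.092,.030]); BY=-3.7
def binpt(s,w,y=0,tilt=50):
    """s along floor from corner, w up front wall"""
    t=np.radians(tilt); f=np.array([np.cos(t),0,np.sin(t)]); u=np.array([-np.sin(t),0,np.cos(t)])
    R=Rn.from_euler('z',BY,degrees=True).as_matrix()
    return P+R@((s+.003)*f+(w+.003)*u+np.array([0,y,0]))
def show(targets):
    bowl,Rs=scoop_now(); print('bowl',np.round(bowl,4),'mouth',np.round(bowl+Rs@[.05,0,0],4),'nd',round(-np.degrees(np.arcsin(Rs[2,0]))*1,1),'yaw',round(np.degrees(np.arctan2(Rs[1,0],Rs[0,0])),1),'roll',round(np.degrees(np.arcsin(Rs[2,1])),1))
    deltas([tcp_for(*t) for t in targets]); print('q',np.round(robot.get_obs()['q'],2))
if __name__=='__main__':
    show([((a[0],a[1],a[2]),a[3],a[4]) for a in [[float(v) for v in s.split(',')] for s in sys.argv[1:]]])
E
python3 - <<'E'
from s import *
save_T([.5435,.314,.0045],-2)
for s,w in [(0,.0),(0,.115),(.126,0),(.126,.082)]: print(np.round(binpt(s,w),4))
show([((.55,.314,.004),-2,0),((.59,.30,.20),-2,0)])
E
```

```text
[ 0.6646 -0.092   0.0342]
[ 0.5767 -0.0863  0.1081]
[ 0.7455 -0.0972  0.1307]
[ 0.6828 -0.0931  0.1835]
bowl [0.5435 0.314  0.0045] mouth [0.5935 0.3123 0.0045] nd 0.0 yaw -2.0 roll 0.0
t 12.03 pos [0.4571 0.3157 0.0537] zax [ 0.313 -0.012 -0.95 ] F [-0.6  1.3  1.2] w 0.0245
t [ 4.15  0.01 -1.32] r [ 0. -0.  0.] deg 0.0
t [ -5.84  -1.25 -18.66] r [ 0. -0.  0.] deg 0.0
q [ 0.49  0.66  1.93 -0.54  0.31 -0.55]
```

Request:
send_rows:
  deltas:
    - {"tx": -0.7,"ty": 0,"tz": -2.5,"rx": 0,"ry": 0,"rz": 0}
    - {"tx": -1.9,"ty": 0,"tz": -6,"rx": 0,"ry": 0,"rz": 0}
    - {"tx": -3.2,"ty": -0.5,"tz": -10,"rx": 0,"ry": 0,"rz": 0}
    - {"tx": -4.5,"ty": -1,"tz": -14,"rx": 0,"ry": 0,"rz": 0}
    - {"tx": -5.8,"ty": -1.3,"tz": -18,"rx": 0,"ry": 0,"rz": 0}

```text
time: 12.45
position: [0.4535, 0.3019, 0.2416]
tool_rot: [0.018, 0.987, -0.004, 0.157]
ft_force: [1.5, -0.2, -1.9]
grip_width: 0.0235
```

```bash
python3 s.py .6,-.09,.25,-3.7,20; python3 -c "
from s import *
bowl,Rs=scoop_now()
L=np.array([[.05,.05,0],[.05,-.05,0],[-.05,-.05,0],[-.05,.05,0],[-.05,.05,.045],[-.05,-.05,.045]])
for n in ['scene','top']:
    c=robot.camera(n); im=c['color'].copy()
    for p in proj(c,bowl+L@Rs.T): cv2.circle(im,tuple(int(round(v)) for v in p),1,(255,0,0),-1)
    u,v=proj(c,[bowl])[0].astype(int)
    save(cv2.resize(im[max(v-55,0):v+55,u-70:u+70],None,fx=5,fy=5,interpolation=cv2.INTER_CUBIC),'b_%s.png'%n)
"
```

```text
bowl [0.5397 0.3001 0.192 ] mouth [0.5897 0.2983 0.1918] nd 0.2 yaw -2.0 roll -0.1
t 12.45 pos [0.4535 0.3019 0.2416] zax [ 0.309 -0.014 -0.951] F [ 1.5 -0.2 -1.9] w 0.0235
t [ -7.83 -38.47  -8.  ] r [0.003 0.345 0.029] deg 19.8
q [ 0.47  0.32  1.8  -0.22  0.76 -0.92]
```

View pics/b_scene.png

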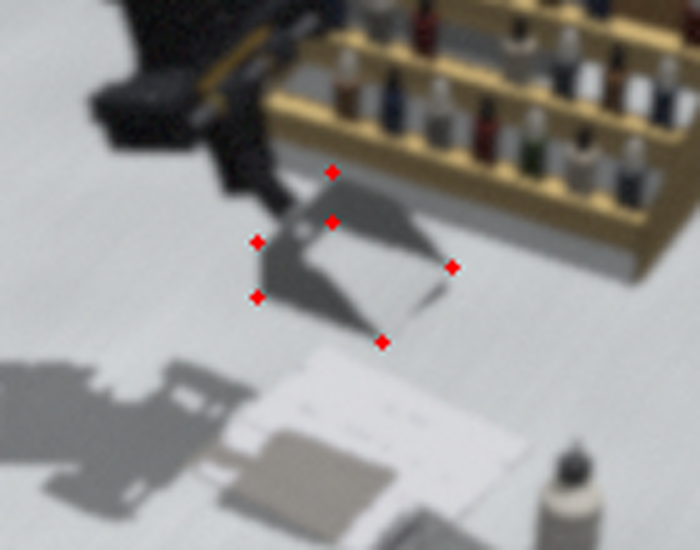

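View pics/b_top.png

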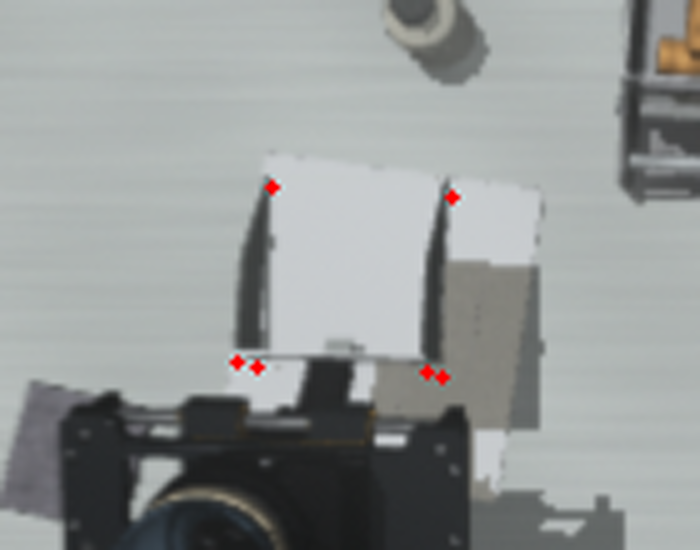

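```bash
python3 - <<'E'
from s import *
bowl,Rs=scoop_now()
for n in ['top','scene']:
    c=robot.camera(n); C=cloud(c); Q=(C.reshape(-1,3)-bowl)@Rs
    m=(abs(Q[:,0])<.08)&(abs(Q[:,1])<.07)&(Q[:,2]>-.02)&(Q[:,2]<.06); Q=Q[m]; print(n,len(Q))
    fl=Q[(abs(Q[:,1])<.04)&(abs(Q[:,0]+.0)<.04)&(Q[:,2]<.015)]
    A=np.c_[fl[:,:2],np.ones(len(fl))]; k=np.linalg.lstsq(A,fl[:,2],rcond=None)[0]; print('floor plane',len(fl),np.round(k,4))
    print('floor x pct',np.round(np.percentile(Q[(abs(Q[:,1])<.035)&(abs(Q[:,2])<.015)][:,0],[0,1,2,50,98,99,100]),4))
    for sg in (1,-1):
        S=Q[(Q[:,1]*sg>.038)&(Q[:,2]>.01)&(Q[:,2]<.04)]; 
        if len(S)>5: print('side',sg,len(S),np.polyfit(S[:,0],S[:,1],1).round(4),S.mean(0).round(4))
    B=Q[(abs(Q[:,1])<.045)&(Q[:,2]>.025)&(Q[:,2]<.05)&(Q[:,0]<-.03)]
    if len(B)>5: print('back',len(B),np.polyfit(B[:,1],B[:,0],1).round(4),B.mean(0).round(4))
E
```

```text
top 1540
floor plane 851 [-0.0022 -0.0036  0.0001]
floor x pct [-0.0502 -0.0446 -0.0436  0.0027  0.0484  0.0493  0.0507]
side 1 97 [0.0128 0.0454] [-0.0105  0.0452  0.0254]
side -1 75 [ 0.0221 -0.0524] [-0.0084 -0.0525  0.0256]
back 91 [ 0.1263 -0.0505] [-0.0503  0.0015  0.0418]
scene 907
floor plane 233 [-0.0093  0.0014 -0.0022]
floor x pct [-0.0531 -0.0517 -0.0506  0.0084  0.0487  0.0492  0.0505]
side 1 123 [0.0103 0.0467] [-0.017   0.0465  0.0232]
side -1 128 [ 0.0045 -0.0506] [-0.0152 -0.0507  0.0239]
back 96 [ 0.0735 -0.0523] [-0.0524 -0.0011  0.0373]
```

```bash
python3 - <<'E'
from s import *
A,b=load(); b=b+A@np.array([0,-.0025,0]); A=A@Rn.from_euler('z',.7,degrees=True).as_matrix(); json.dump([A.tolist(),b.tolist()],open('T.json','w'))
Rb=Rn.from_euler('z',BY,degrees=True).as_matrix()
t=np.radians(50); T=np.c_[[np.cos(t),0,np.sin(t)],[0,1,0],[-np.sin(t),0,np.cos(t)]]
for n in ['top','scene']:
    c=robot.camera(n); C=cloud(c).reshape(-1,3)
    Q=((C-P)@Rb@T)-[.003,0,.003]; m=(Q[:,0]>-.01)&(Q[:,0]<.14)&(abs(Q[:,1])<.075)&(Q[:,2]>-.01)&(Q[:,2]<.125); Q=Q[m]; col=c['color'].reshape(-1,3)[m]
    print(n,len(Q))
    W=Q[(abs(Q[:,1])>.05)&(Q[:,2]>.04)]
    h,e=np.histogram(W[:,1],np.arange(-.075,.076,.005)); print(h)
    fl=Q[(abs(Q[:,1])<.05)&(Q[:,2]<.012)&(Q[:,0]>.03)]; print('floor',len(fl),fl[:,2].mean() if len(fl) else 0)
    fw=Q[(abs(Q[:,1])<.05)&(Q[:,0]<.015)&(Q[:,2]>.03)]; print('wall',len(fw),np.percentile(fw[:,0],[10,50,90]) if len(fw) else 0, fw[:,2].max() if len(fw) else 0)
    if len(fw): print(np.polyfit(fw[:,2],fw[:,0],1),np.polyfit(fw[:,1],fw[:,0],1))
    o=(col[:,0].astype(int)-col[:,2]>50); D=Q[o]; print('dolls',o.sum(),np.percentile(D,[5,50,95],0).round(3))
E
```

```text
top 2647
[  0   0  21 150  42   0   0   0   0   0   0   0   0   0   0   0   0   0
   0   0   0   0   0   0   0  44  50  48   9   0]
floor 225 0.0017774933086151313
wall 643 [-0.00065709  0.00224067  0.00479   ] 0.11607180469143591
[-0.01130974  0.00287855] [-0.00213442  0.00202322]
dolls 130 [[ 0.016 -0.024  0.017]
 [ 0.026  0.01   0.023]
 [ 0.045  0.041  0.029]]
scene 2494
[  0   4  33 400  51   0   0   0   0   0   0   0   0   0   0   0   0   0
   0   0   0   0   0   0   0  36  92 216   9   0]
floor 147 0.0039146901294436
wall 339 [-0.00048171  0.00316773  0.00691903] 0.11209416993488795
[0.00991841 0.00239904] [-0.01052069  0.00342008]Traceback (most recent call last):
  File "<stdin>", line 14, in <module>
    return _quantile_unchecked(
        a, q, axis, out, overwrite_input, method, keepdims, weights)
    return _ureduce(a,
                    func=_quantile_ureduce_func,
    ...<5 lines>...
                    overwrite_input=overwrite_input,
                    method=method)
    r = func(a, **kwargs)
    result = _quantile(arr,
                       quantiles=q,
    ...<2 lines>...
                       out=out,
                       weights=wgt)
    slices_having_nans = np.isnan(arr[-1, ...])
                                  ~~~^^^^^^^^^
IndexError: index -1 is out of bounds for axis 0 with size 0
```

Checks: the bin sits at 50°, with floor and wall offsets of 2–3 mm and its centreline on target. The dolls lie in a row up from the corner. The scoop model fits the clouds within about 3 mm. Transit to the bin now.

```bash
sed -i 's/(s+.003)\*f+(w+.003)\*u/(s+.0055)*f+(w+.006)*u/' s.py
cat > b.py <<'E'
import sys
from s import *
# args s,w,nd in mm  (bin frame)
tg=[]
for a in sys.argv[1:]:
    s,w,nd=[float(v) for v in a.split(',')]; m=binpt(s/1000,w/1000); print('mouth',np.round(m,4)); tg.append((m,BY,nd))
show(tg)
E
python3 s.py .55,.05,.27,-3.7,20 .55,-.087,.25,-3.7,40; python3 b.py 10,150,40
```

```text
bowl [0.5395 0.2976 0.1892] mouth [0.5895 0.2964 0.1889] nd 0.3 yaw -1.3 roll -0.2
t 12.75 pos [0.4534 0.3019 0.2388] zax [ 0.309 -0.015 -0.951] F [-0.7 -0.2 -1.8] w 0.0237
t [ -3.31 -24.34 -11.88] r [0.008 0.344 0.04 ] deg 19.9
t [ -7.83 -38.13 -11.67] r [0.005 0.693 0.038] deg 39.8
q [ 0.47  0.32  1.8  -0.22  0.76 -0.92]
mouth [ 0.5557 -0.0849  0.1421]
bowl [0.5395 0.2976 0.1892] mouth [0.5895 0.2964 0.1889] nd 0.3 yaw -1.3 roll -0.2
t 12.75 pos [0.4534 0.3019 0.2388] zax [ 0.309 -0.015 -0.951] F [-0.7 -0.2 -1.8] w 0.0237
t [ -5.04 -37.87  -1.24] r [0.005 0.693 0.038] deg 39.8
q [ 0.47  0.32  1.8  -0.22  0.76 -0.92]
```

Request:
send_rows:
  deltas:
    - {"tx": 0,"ty": -2,"tz": -3,"rx": 0,"ry": 0.08,"rz": 0.01}
    - {"tx": -1,"ty": -5,"tz": -6,"rx": 0,"ry": 0.15,"rz": 0.02}
    - {"tx": -1.5,"ty": -9,"tz": -8,"rx": 0,"ry": 0.22,"rz": 0.03}
    - {"tx": -2,"ty": -13,"tz": -10,"rx": 0,"ry": 0.3,"rz": 0.04}
    - {"tx": -2.6,"ty": -17,"tz": -11,"rx": 0.01,"ry": 0.34,"rz": 0.04}

```text
time: 13.17
position: [0.4393, 0.14, 0.351]
tool_rot: [0.039, 0.999, -0.002, -0.013]
ft_force: [1.0, 0.1, -2.7]
grip_width: 0.0233
```

```bash
python3 s.py .55,-.087,.23,-3.7,40
```

```text
bowl [0.5037 0.1337 0.2755] mouth [0.5507 0.1306 0.2586] nd 19.7 yaw -3.7 roll 0.0
t 13.17 pos [0.4393 0.14   0.351 ] zax [-0.026 -0.003 -1.   ] F [ 1.   0.1 -2.7] w 0.0233
t [ -5.5  -21.65  -0.47] r [ 0.005  0.353 -0.002] deg 20.3
q [ 0.07  0.17  1.62 -0.    1.38 -1.43]
```

Request:
send_rows:
  deltas:
    - {"tx": -1,"ty": -4,"tz": -0.3,"rx": 0,"ry": 0.08,"rz": 0}
    - {"tx": -2,"ty": -8,"tz": -0.4,"rx": 0,"ry": 0.16,"rz": 0}
    - {"tx": -3,"ty": -12,"tz": -0.4,"rx": 0,"ry": 0.24,"rz": 0}
    - {"tx": -4.2,"ty": -16,"tz": -0.4,"rx": 0,"ry": 0.32,"rz": 0}
    - {"tx": -5.4,"ty": -20,"tz": -0.4,"rx": 0,"ry": 0.35,"rz": 0}

```text
time: 13.58
position: [0.478, -0.0645, 0.3516]
tool_rot: [0.039, 0.981, 0.006, -0.188]
ft_force: [1.9, -0.1, -2.9]
grip_width: 0.0235
```

```bash
python3 b.py 12,170,40
```

```text
mouth [ 0.5417 -0.084   0.1565]
bowl [ 0.5123 -0.0685  0.2583] mouth [ 0.5506 -0.0709  0.2262] nd 40.0 yaw -3.6 roll 0.3
t 13.58 pos [ 0.478  -0.0645  0.3516] zax [-0.369  0.026 -0.929] F [ 1.9 -0.1 -2.9] w 0.0235
t [-1.85 -1.3   6.76] r [ 0.007  0.    -0.001] deg 0.4
q [-0.31  0.38  1.37 -0.09  1.75 -1.8 ]
```

Request:
send_rows:
  deltas:
    - {"tx": -0.6,"ty": -1,"tz": 1.5,"rx": 0,"ry": 0,"rz": 0}
    - {"tx": -1.2,"ty": -1.3,"tz": 4,"rx": 0.01,"ry": 0,"rz": 0}
    - {"tx": -1.8,"ty": -1.3,"tz": 6.7,"rx": 0.01,"ry": 0,"rz": 0}
    - {"tx": -1.8,"ty": -1.3,"tz": 6.7,"rx": 0.01,"ry": 0,"rz": 0}
    - {"tx": -1.8,"ty": -1.3,"tz": 6.7,"rx": 0.01,"ry": 0,"rz": 0}

```text
time: 14.0
position: [0.4672, -0.0743, 0.2836]
tool_rot: [0.038, 0.981, 0.001, -0.188]
ft_force: [-0.6, -0.4, -0.6]
grip_width: 0.0237
```

```bash
python3 b.py 10,130,40 6,60,40 4,20,40; python3 -c "
from s import *
for n in ['scene','top']:
    c=robot.camera(n); im=c['color']
    save(cv2.resize(im[140:300,240:420] if n=='scene' else im[110:270,250:430],None,fx=4,fy=3.7,interpolation=cv2.INTER_CUBIC),'c_%s.png'%n)
bowl,Rs=scoop_now()
C=cloud(robot.camera('scene')); Q=(C.reshape(-1,3)-bowl)@Rs
m=(abs(Q[:,0])<.08)&(abs(Q[:,1])<.07)&(Q[:,2]>-.02)&(Q[:,2]<.06); Q=Q[m]
fl=Q[(abs(Q[:,1])<.04)&(abs(Q[:,0])<.04)&(Q[:,2]<.015)]; print(len(fl),np.linalg.lstsq(np.c_[fl[:,:2],np.ones(len(fl))],fl[:,2],rcond=None)[0].round(4))
"
```

```text
mouth [ 0.571  -0.0859  0.1293]
mouth [ 0.6219 -0.0892  0.0812]
mouth [ 0.6512 -0.0911  0.054 ]
bowl [ 0.5015 -0.079   0.1904] mouth [ 0.5397 -0.0816  0.1582] nd 40.0 yaw -3.8 roll -0.2
t 14.0 pos [ 0.4672 -0.0743  0.2836] zax [-0.37   0.016 -0.929] F [-0.6 -0.4 -0.6] w 0.0237
t [-4.   -0.2   1.52] r [-0.003  0.    -0.001] deg 0.2
t [-10.52  -0.09   4.1 ] r [-0.003  0.    -0.001] deg 0.2
t [-14.25  -0.02   5.54] r [-0.003  0.    -0.001] deg 0.2
q [-0.33  0.43  1.49 -0.1   1.59 -1.8 ]
466 [-0.0062 -0.0047  0.0019]
```

View pics/c_scene.png

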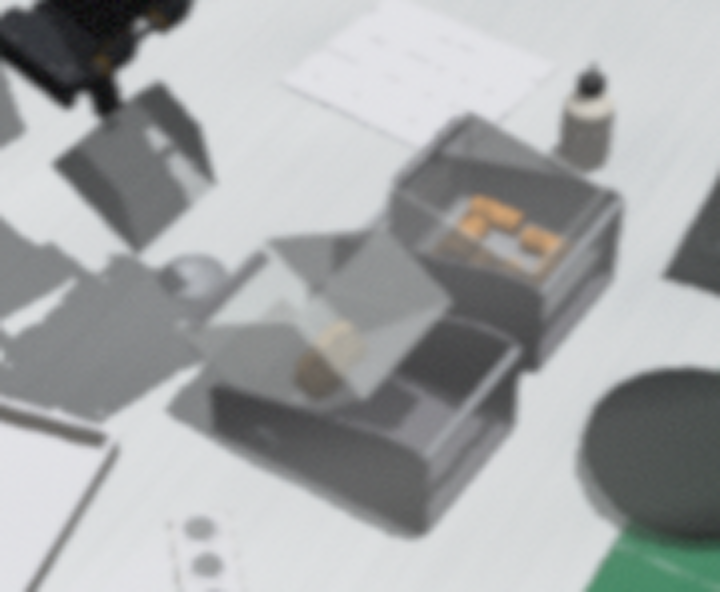

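View pics/c_top.png

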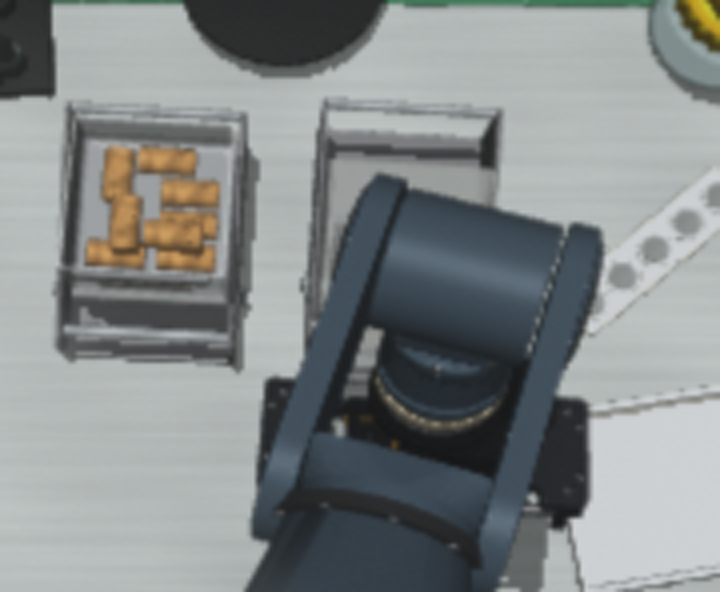

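The scoop is held at 40° nose-down in front of the tipped bin and aligned with it. Sliding in along the front wall.

Request:
send_rows:
  deltas:
    - {"tx": -2,"ty": -0.2,"tz": 0.8,"rx": 0,"ry": 0,"rz": 0}
    - {"tx": -4,"ty": -0.2,"tz": 1.5,"rx": 0,"ry": 0,"rz": 0}
    - {"tx": -6,"ty": -0.15,"tz": 2.3,"rx": 0,"ry": 0,"rz": 0}
    - {"tx": -8,"ty": -0.1,"tz": 3.1,"rx": 0,"ry": 0,"rz": 0}
    - {"tx": -8,"ty": -0.1,"tz": 3.1,"rx": 0,"ry": 0,"rz": 0}

```text
time: 14.57
position: [0.5345, -0.0813, 0.2268]
tool_rot: [0.037, 0.982, -0.0, -0.183]
ft_force: [0.0, -0.3, -2.1]
grip_width: 0.0233
```

```bash
python3 b.py 6,60,40 4,20,40 4,4,40; python3 -c "
from s import *
for n in ['scene']:
    c=robot.camera(n); im=c['color']
    save(cv2.resize(im[140:300,240:420] if n=='scene' else im[110:270,250:430],None,fx=4,fy=3.7,interpolation=cv2.INTER_CUBIC),'c2_%s.png'%n)"
```

```text
mouth [ 0.6219 -0.0892  0.0812]
mouth [ 0.6512 -0.0911  0.054 ]
mouth [ 0.6634 -0.0919  0.0437]
bowl [ 0.5697 -0.0862  0.1339] mouth [ 0.6083 -0.0887  0.1022] nd 39.4 yaw -3.8 roll -0.3
t 14.57 pos [ 0.5345 -0.0813  0.2268] zax [-0.361  0.013 -0.933] F [ 0.  -0.3 -2.1] w 0.0233
t [-2.12  0.04  1.34] r [-0.005  0.01  -0.   ] deg 0.7
t [-5.84  0.1   2.82] r [-0.005  0.01  -0.   ] deg 0.7
t [-7.35  0.13  3.34] r [-0.005  0.01  -0.   ] deg 0.7
q [-0.3   0.58  1.38 -0.1   1.54 -1.78]
```

View pics/c2_scene.png

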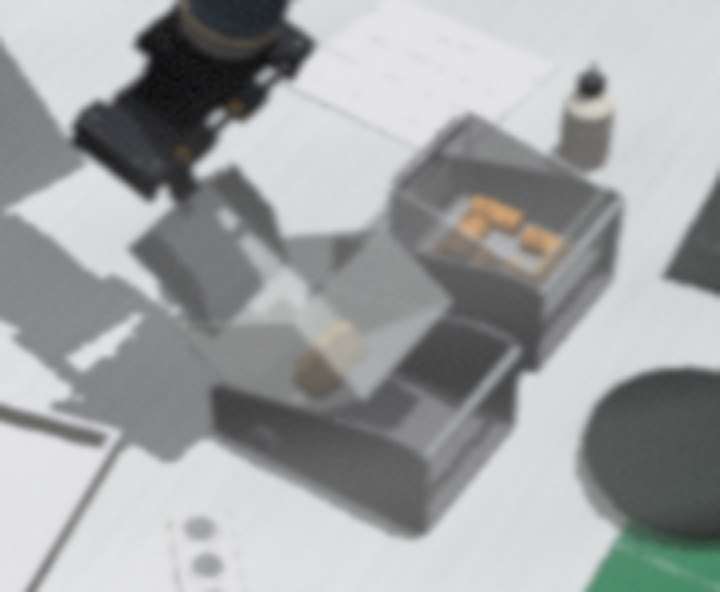

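The scoop is entering the bin, square and between the side walls. Continuing to the corner.

Request:
send_rows:
  deltas:
    - {"tx": -1.1,"ty": 0,"tz": 0.7,"rx": 0,"ry": 0.01,"rz": 0}
    - {"tx": -2.2,"ty": 0,"tz": 1.3,"rx": -0.005,"ry": 0.01,"rz": 0}
    - {"tx": -3.4,"ty": 0.1,"tz": 1.8,"rx": -0.005,"ry": 0.01,"rz": 0}
    - {"tx": -4.7,"ty": 0.1,"tz": 2.3,"rx": -0.005,"ry": 0.01,"rz": 0}
    - {"tx": -5.8,"ty": 0.1,"tz": 2.7,"rx": -0.005,"ry": 0.01,"rz": 0}

```text
time: 15.03
position: [0.5769, -0.0843, 0.1816]
tool_rot: [0.038, 0.981, 0.002, -0.189]
ft_force: [0.1, -0.7, -2.0]
grip_width: 0.0234
```

```bash
python3 b.py  4,4,40 30,4,25; python3 -c "
from s import *
for n in ['scene']:
    c=robot.camera(n); im=c['color']
    save(cv2.resize(im[140:300,240:420] if n=='scene' else im[110:270,250:430],None,fx=4,fy=3.7,interpolation=cv2.INTER_CUBIC),'c3_%s.png'%n)"
```

```text
mouth [ 0.6634 -0.0919  0.0437]
mouth [ 0.6801 -0.093   0.0636]
bowl [ 0.6111 -0.0887  0.0883] mouth [ 0.6493 -0.0913  0.0561] nd 40.1 yaw -3.8 roll -0.0
t 15.03 pos [ 0.5769 -0.0843  0.1816] zax [-0.371  0.019 -0.928] F [ 0.1 -0.7 -2. ] w 0.0234
t [-1.76  0.05  0.64] r [ 0.    -0.001 -0.001] deg 0.1
t [-0.65  0.03  1.43] r [-0.003 -0.263  0.   ] deg 15.1
q [-0.29  0.69  1.29 -0.09  1.53 -1.76]
```

View pics/c3_scene.png

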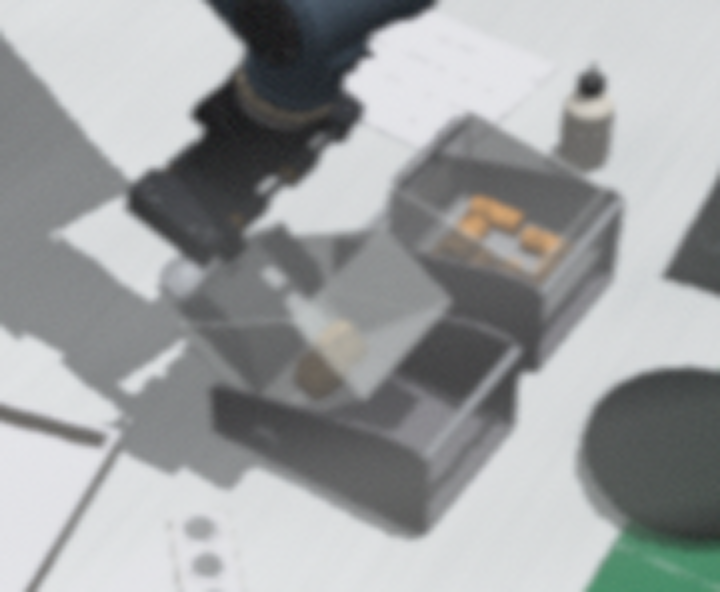

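Request:
send_rows:
  deltas:
    - {"tx": -0.5,"ty": 0,"tz": 0.2,"rx": 0,"ry": 0,"rz": 0}
    - {"tx": -0.9,"ty": 0,"tz": 0.35,"rx": 0,"ry": 0,"rz": 0}
    - {"tx": -1.3,"ty": 0,"tz": 0.5,"rx": 0,"ry": 0,"rz": 0}
    - {"tx": -1.7,"ty": 0,"tz": 0.65,"rx": 0,"ry": 0,"rz": 0}
    - {"tx": -1.7,"ty": 0,"tz": 0.65,"rx": 0,"ry": 0,"rz": 0}

```text
time: 15.5
position: [0.5895, -0.0853, 0.1692]
tool_rot: [0.038, 0.981, 0.003, -0.19]
ft_force: [0.1, 0.2, -2.6]
grip_width: 0.0235
```

```bash
python3 b.py  4,4,40 18,4,32 30,4,25 42,4,18; python3 -c "
from s import *
for n in ['scene']:
    c=robot.camera(n); im=c['color']
    save(cv2.resize(im[140:300,240:420] if n=='scene' else im[110:270,250:430],None,fx=4,fy=3.7,interpolation=cv2.INTER_CUBIC),'c4_%s.png'%n)"
```

```text
mouth [ 0.6634 -0.0919  0.0437]
mouth [ 0.6724 -0.0925  0.0544]
mouth [ 0.6801 -0.093   0.0636]
mouth [ 0.6878 -0.0935  0.0728]
bowl [ 0.6236 -0.0897  0.0759] mouth [ 0.6617 -0.0922  0.0436] nd 40.1 yaw -3.7 roll 0.0
t 15.5 pos [ 0.5895 -0.0853  0.1692] zax [-0.372  0.02  -0.928] F [ 0.1  0.2 -2.6] w 0.0235
t [-0.13  0.04 -0.04] r [ 0.001 -0.002 -0.001] deg 0.1
t [0.56 0.03 0.3 ] r [-0.001 -0.142 -0.   ] deg 8.1
t [0.98 0.03 0.75] r [-0.003 -0.264  0.   ] deg 15.1
t [1.2  0.02 1.28] r [-0.005 -0.386  0.001] deg 22.1
q [-0.29  0.72  1.27 -0.09  1.53 -1.76]
```

View pics/c4_scene.png

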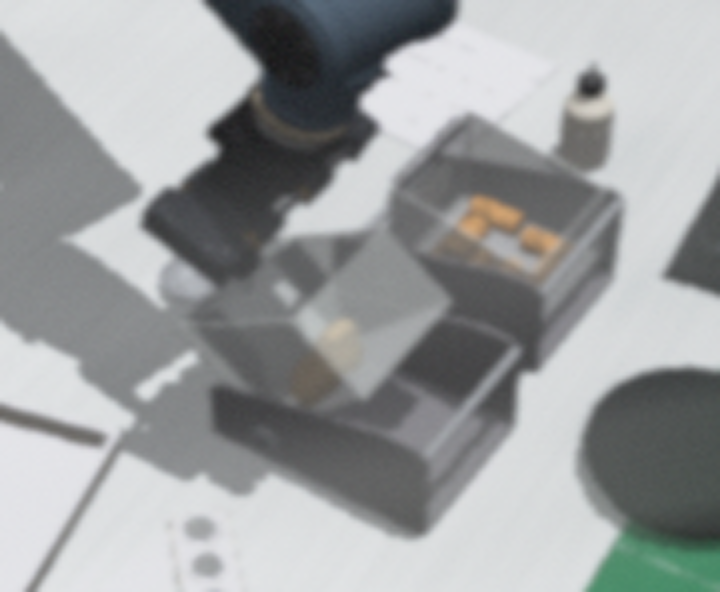

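```bash
python3 b.py 4,1,40  13,1,35 21,1,30 30,1,25 38,1,20 46,2,15 54,2,10
```

```text
mouth [ 0.6657 -0.092   0.0418]
mouth [ 0.6715 -0.0924  0.0487]
mouth [ 0.6766 -0.0928  0.0548]
mouth [ 0.6824 -0.0931  0.0617]
mouth [ 0.6876 -0.0935  0.0678]
mouth [ 0.6919 -0.0937  0.0746]
mouth [ 0.6971 -0.0941  0.0807]
bowl [ 0.6235 -0.0898  0.0762] mouth [ 0.6616 -0.0923  0.0439] nd 40.1 yaw -3.8 roll 0.0
t 15.55 pos [ 0.5893 -0.0853  0.1695] zax [-0.372  0.02  -0.928] F [ 0.2  0.1 -2.1] w 0.0235
t [-0.44  0.05  0.07] r [ 0.001 -0.002 -0.001] deg 0.1
t [0.01 0.04 0.25] r [-0.001 -0.089 -0.001] deg 5.1
t [0.41 0.04 0.58] r [-0.002 -0.177 -0.   ] deg 10.1
t [0.67 0.04 0.86] r [-0.003 -0.264  0.   ] deg 15.1
t [0.86 0.04 1.29] r [-0.004 -0.351  0.001] deg 20.1
t [1.05 0.04 1.72] r [-0.005 -0.438  0.001] deg 25.1
t [1.03 0.04 2.2 ] r [-0.007 -0.526  0.002] deg 30.1
q [-0.29  0.72  1.27 -0.09  1.53 -1.76]
```

Request:
send_rows:
  deltas:
    - {"tx": -0.4,"ty": 0,"tz": 0.05,"rx": 0,"ry": -0.01,"rz": 0}
    - {"tx": 0,"ty": 0,"tz": 0.25,"rx": 0,"ry": -0.09,"rz": 0}
    - {"tx": 0.4,"ty": 0,"tz": 0.6,"rx": 0,"ry": -0.18,"rz": 0}
    - {"tx": 0.7,"ty": 0,"tz": 0.9,"rx": 0,"ry": -0.26,"rz": 0}
    - {"tx": 0.85,"ty": 0,"tz": 1.3,"rx": 0,"ry": -0.35,"rz": 0}

```text
time: 15.97
position: [0.577, -0.0846, 0.1617]
tool_rot: [0.038, 0.999, -0.005, -0.013]
ft_force: [-0.5, 0.6, -3.6]
grip_width: 0.0233
```

```bash
python3 b.py 38,2,20 46,2,15 54,2,10 63,3,5 72,3,0; python3 -c "
from s import *
for n in ['scene']:
    c=robot.camera(n); im=c['color']
    save(cv2.resize(im[140:300,240:420] if n=='scene' else im[110:270,250:430],None,fx=4,fy=3.7,interpolation=cv2.INTER_CUBIC),'c5_%s.png'%n)"
```

```text
mouth [ 0.6868 -0.0934  0.0685]
mouth [ 0.6919 -0.0937  0.0746]
mouth [ 0.6971 -0.0941  0.0807]
mouth [ 0.7021 -0.0944  0.0883]
mouth [ 0.7078 -0.0948  0.0952]
bowl [ 0.6414 -0.0913  0.0862] mouth [ 0.6884 -0.0943  0.0694] nd 19.7 yaw -3.7 roll -0.3
t 15.97 pos [ 0.577  -0.0846  0.1617] zax [-0.026 -0.009 -1.   ] F [-0.5  0.6 -3.6] w 0.0233
t [0.12 0.05 0.04] r [-0.005  0.005  0.001] deg 0.4
t [0.36 0.05 0.44] r [-0.006 -0.082  0.002] deg 4.7
t [0.51 0.05 0.9 ] r [-0.007 -0.17   0.003] deg 9.7
t [0.58 0.06 1.27] r [-0.008 -0.257  0.003] deg 14.7
t [0.47 0.06 1.75] r [-0.009 -0.344  0.004] deg 19.7
q [-0.33  0.56  1.58 -0.02  1.03 -1.81]
```

View pics/c5_scene.png

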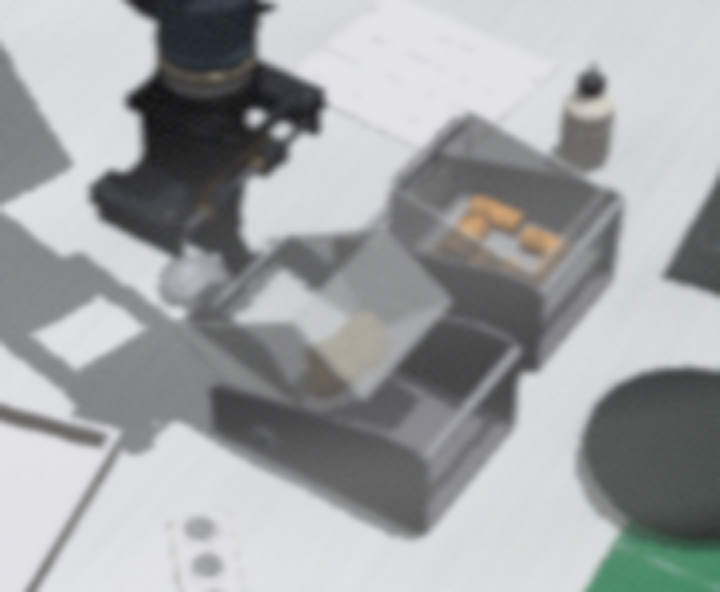

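The dolls are being lifted up the bin floor (about (345,350)) and the bin has not moved. Continuing the sweep.

Request:
send_rows:
  deltas:
    - {"tx": 0.35,"ty": 0,"tz": 0.45,"rx": 0,"ry": -0.08,"rz": 0}
    - {"tx": 0.5,"ty": 0,"tz": 0.9,"rx": 0,"ry": -0.17,"rz": 0}
    - {"tx": 0.55,"ty": 0,"tz": 1.3,"rx": 0,"ry": -0.26,"rz": 0}
    - {"tx": 0.5,"ty": 0,"tz": 1.7,"rx": 0,"ry": -0.34,"rz": 0}
    - {"tx": 0.5,"ty": 0,"tz": 1.7,"rx": 0,"ry": -0.34,"rz": 0}

```text
time: 16.43
position: [0.5666, -0.0828, 0.1422]
tool_rot: [0.038, 0.988, -0.009, 0.15]
ft_force: [-0.9, -0.1, -2.3]
grip_width: 0.0232
```

```bash
python3 b.py 72,3,0 80,4,-4 86,4,-8 92,6,-12; python3 -c "
from s import *
for n in ['scene','top']:
    c=robot.camera(n); im=c['color']
    save(cv2.resize(im[140:300,240:420] if n=='scene' else im[110:270,250:430],None,fx=4,fy=3.7,interpolation=cv2.INTER_CUBIC),'c6_%s.png'%n)"
```

```text
mouth [ 0.7078 -0.0948  0.0952]
mouth [ 0.7122 -0.0951  0.1019]
mouth [ 0.716  -0.0953  0.1065]
mouth [ 0.7184 -0.0955  0.1124]
bowl [ 0.6518 -0.0907  0.0916] mouth [ 0.7017 -0.0939  0.0908] nd 1.0 yaw -3.6 roll -0.3
t 16.43 pos [ 0.5666 -0.0828  0.1422] zax [ 0.296 -0.03  -0.955] F [-0.9 -0.1 -2.3] w 0.0232
t [-0.57 -0.05 -0.05] r [-0.005 -0.017  0.004] deg 1.0
t [-0.61 -0.05  0.27] r [-0.006 -0.086  0.004] deg 5.0
t [-0.59 -0.04  0.81] r [-0.007 -0.156  0.005] deg 9.0
t [-0.53 -0.04  1.22] r [-0.008 -0.226  0.005] deg 13.0
q [-0.39  0.49  1.88  0.18  0.49 -2.03]
```

View pics/c6_scene.png

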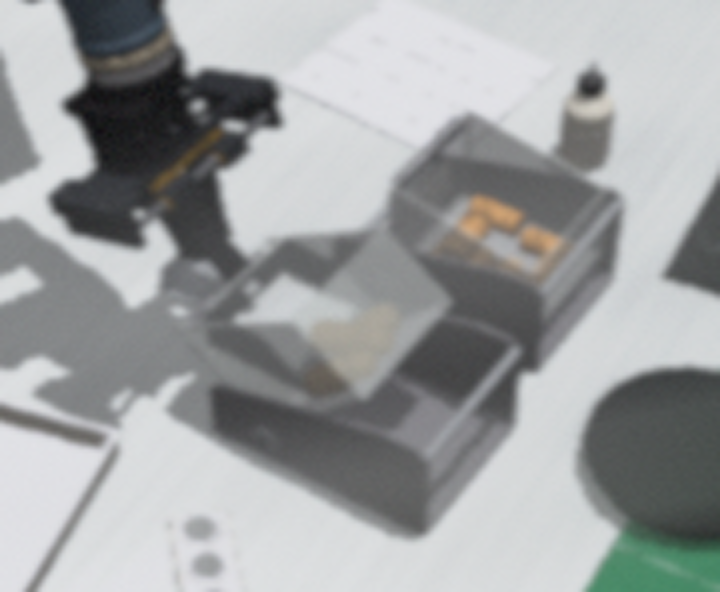

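View pics/c6_top.png

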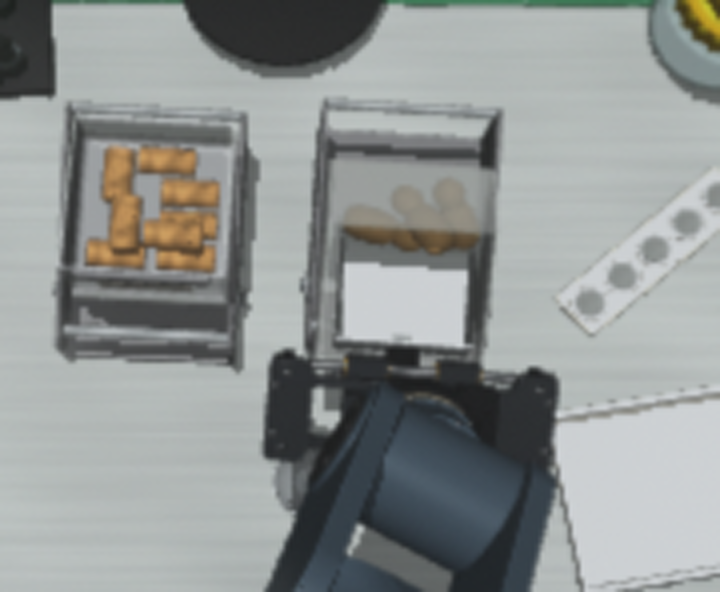

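The scoop floor shows at crop (400,300). All three dolls lean on the bin floor with their lower ends on the scoop, near (370,222), (415,215) and (455,210). The mouth must go further up under them, with the nose raised.

```bash
python3 b.py 76,2,0 84,2,-3 92,2,-6 100,3,-9 108,4,-12 112,5,-14
```

```text
mouth [ 0.7112 -0.095   0.0976]
mouth [ 0.7163 -0.0953  0.1037]
mouth [ 0.7214 -0.0956  0.1098]
mouth [ 0.7258 -0.0959  0.1166]
mouth [ 0.7302 -0.0962  0.1234]
mouth [ 0.732  -0.0963  0.1271]
bowl [ 0.6565 -0.0923  0.0938] mouth [ 0.7064 -0.0954  0.0932] nd 0.7 yaw -3.6 roll -0.5
t 16.53 pos [ 0.5711 -0.0844  0.1442] zax [ 0.3   -0.032 -0.953] F [ 0.2 -1.2 -2.4] w 0.0238
t [-0.47  0.07 -0.13] r [-0.007 -0.013  0.005] deg 0.9
t [-0.7   0.07  0.05] r [-0.008 -0.065  0.005] deg 3.8
t [-0.96  0.08  0.26] r [-0.008 -0.117  0.006] deg 6.7
t [-1.2   0.08  0.41] r [-0.009 -0.17   0.006] deg 9.7
t [-1.48  0.09  0.57] r [-0.01  -0.222  0.007] deg 12.7
t [-1.55  0.09  0.73] r [-0.01  -0.257  0.007] deg 14.7
q [-0.39  0.49  1.87  0.18  0.5  -2.02]
```

Request:
send_rows:
  deltas:
    - {"tx": -0.5,"ty": 0.05,"tz": -0.1,"rx": 0,"ry": -0.02,"rz": 0}
    - {"tx": -0.7,"ty": 0.05,"tz": 0.05,"rx": -0.01,"ry": -0.065,"rz": 0}
    - {"tx": -0.95,"ty": 0.05,"tz": 0.25,"rx": -0.01,"ry": -0.12,"rz": 0}
    - {"tx": -1.2,"ty": 0.05,"tz": 0.4,"rx": -0.01,"ry": -0.17,"rz": 0}
    - {"tx": -1.2,"ty": 0.05,"tz": 0.4,"rx": -0.01,"ry": -0.17,"rz": 0}

```text
time: 16.95
position: [0.5844, -0.0845, 0.1437]
tool_rot: [0.035, 0.971, -0.008, 0.237]
ft_force: [-0.5, -0.0, -3.5]
grip_width: 0.0236
```

```bash
python3 b.py 100,3,-9 108,4,-12 112,5,-14; python3 -c "
from s import *
for n in ['scene','top']:
    c=robot.camera(n); im=c['color']
    save(cv2.resize(im[140:300,240:420] if n=='scene' else im[110:270,250:430],None,fx=4,fy=3.7,interpolation=cv2.INTER_CUBIC),'c7_%s.png'%n)"
```

```text
mouth [ 0.7258 -0.0959  0.1166]
mouth [ 0.7302 -0.0962  0.1234]
mouth [ 0.732  -0.0963  0.1271]
bowl [ 0.6773 -0.0922  0.1089] mouth [ 0.7266 -0.0951  0.1169] nd -9.2 yaw -3.3 roll -0.1
t 16.95 pos [ 0.5844 -0.0845  0.1437] zax [ 0.46  -0.033 -0.887] F [-0.5 -0.  -3.5] w 0.0236
t [ 0.04 -0.   -0.04] r [0.002 0.004 0.006] deg 0.4
t [-0.2  -0.    0.16] r [ 0.002 -0.049  0.006] deg 2.8
t [-0.25  0.    0.34] r [ 0.001 -0.084  0.006] deg 4.8
q [-0.42  0.5   1.97  0.62  0.27 -2.48]
```

View pics/c7_scene.png

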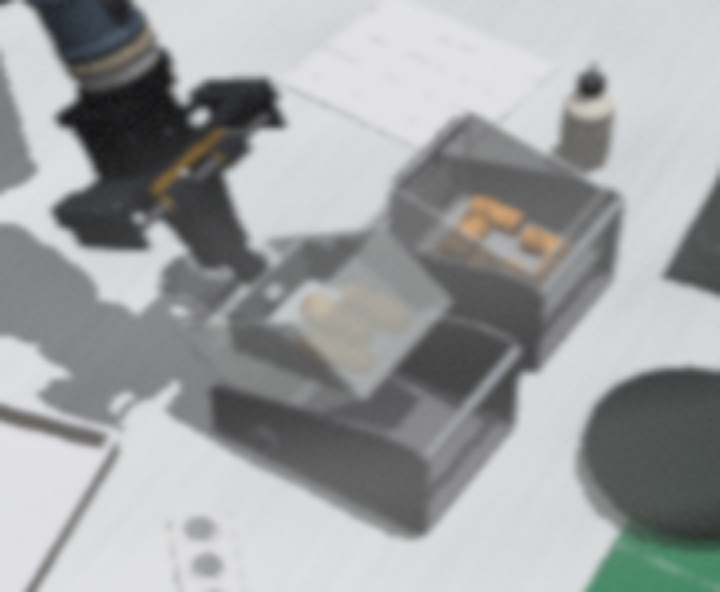

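View pics/c7_top.png

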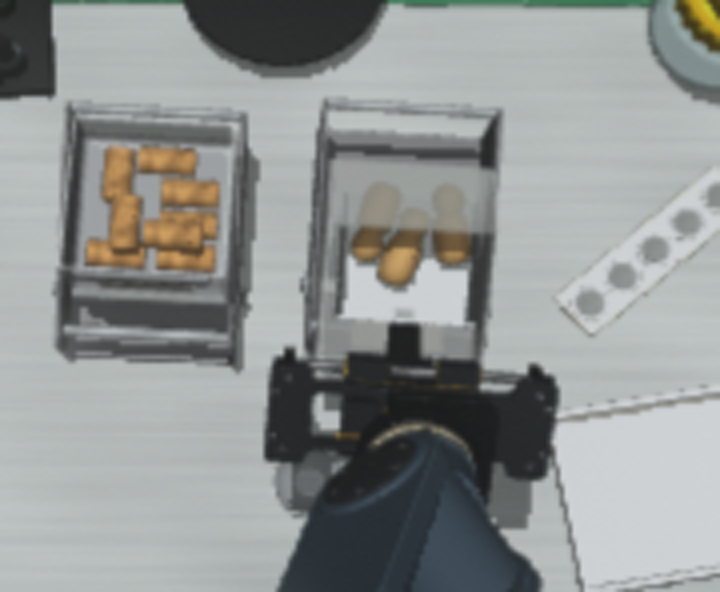

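All three dolls now lie lengthwise on the scoop floor (crop (375,222), (405,248), (450,222)). Now drawing back parallel to the bin's walls, gently raising the nose.

```bash
python3 b.py 101,6,-10 101,12,-12 101,25,-14 101,45,-16 101,65,-18 101,90,-18
```

```text
mouth [ 0.7241 -0.0958  0.1193]
mouth [ 0.7196 -0.0955  0.1232]
mouth [ 0.7096 -0.0949  0.1315]
mouth [ 0.6943 -0.0939  0.1444]
mouth [ 0.679  -0.0929  0.1572]
mouth [ 0.6599 -0.0917  0.1733]
bowl [ 0.6779 -0.0926  0.1094] mouth [ 0.7272 -0.0954  0.1174] nd -9.2 yaw -3.3 roll -0.1
t 17.05 pos [ 0.585  -0.0849  0.1442] zax [ 0.46  -0.034 -0.887] F [ 0.2 -0.1 -2.6] w 0.0234
t [ 0.3   0.03 -0.14] r [ 0.001 -0.014  0.007] deg 0.9
t [ 0.83  0.02 -0.29] r [ 0.001 -0.049  0.007] deg 2.8
t [ 1.62  0.02 -1.07] r [ 0.001 -0.084  0.007] deg 4.8
t [ 2.65  0.   -2.49] r [ 0.    -0.119  0.007] deg 6.8
t [ 3.68 -0.01 -3.9 ] r [-0.    -0.154  0.008] deg 8.8
t [ 4.63 -0.02 -6.21] r [-0.    -0.154  0.008] deg 8.8
q [-0.42  0.5   1.97  0.61  0.27 -2.47]
```

Request:
send_rows:
  deltas:
    - {"tx": 0.2,"ty": 0,"tz": -0.1,"rx": 0,"ry": -0.02,"rz": 0}
    - {"tx": 0.5,"ty": 0,"tz": -0.2,"rx": 0,"ry": -0.04,"rz": 0}
    - {"tx": 0.9,"ty": 0,"tz": -0.4,"rx": 0,"ry": -0.06,"rz": 0}
    - {"tx": 1.4,"ty": 0,"tz": -0.8,"rx": 0,"ry": -0.08,"rz": 0}
    - {"tx": 1.9,"ty": 0,"tz": -1.3,"rx": 0,"ry": -0.09,"rz": 0}

```text
time: 17.47
position: [0.5696, -0.0807, 0.1597]
tool_rot: [0.036, 0.962, -0.013, 0.27]
ft_force: [0.2, 0.9, -3.3]
grip_width: 0.0234
```

```bash
python3 b.py 101,45,-16 101,65,-18 101,90,-18; python3 -c "
from s import *
for n in ['top']:
    c=robot.camera(n); im=c['color']
    save(cv2.resize(im[140:300,240:420] if n=='scene' else im[110:270,250:430],None,fx=4,fy=3.7,interpolation=cv2.INTER_CUBIC),'c8_%s.png'%n)"
```

```text
mouth [ 0.6943 -0.0939  0.1444]
mouth [ 0.679  -0.0929  0.1572]
mouth [ 0.6599 -0.0917  0.1733]
bowl [ 0.6646 -0.089   0.1314] mouth [ 0.7132 -0.0919  0.1427] nd -13.1 yaw -3.4 roll -0.5
t 17.47 pos [ 0.5696 -0.0807  0.1597] zax [ 0.519 -0.044 -0.854] F [ 0.2  0.9 -3.3] w 0.0234
t [ 1.94 -0.31 -0.53] r [-0.006 -0.05   0.007] deg 2.9
t [ 2.87 -0.34 -2.01] r [-0.006 -0.085  0.008] deg 4.9
t [ 3.66 -0.37 -4.38] r [-0.006 -0.085  0.008] deg 4.9
q [-0.43  0.45  2.04  0.98  0.21 -2.85]
```

View pics/c8_top.png

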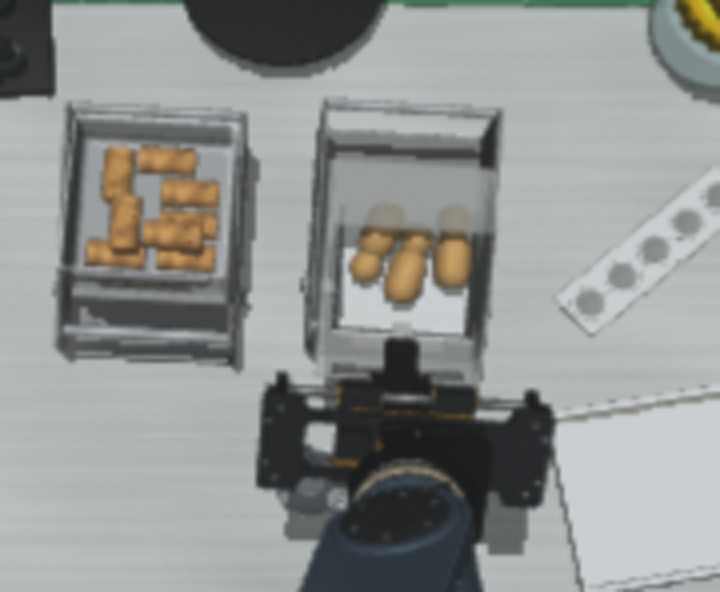

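Joint 6 is close to its limit, so I'll ease the nose-up to about -7° while drawing out, then yaw toward radial once clear.

```bash
python3 b.py 101,30,-11  101,45,-9 101,65,-8 101,90,-8;python3 s.py .66,-.092,.20,-5,-8
```

```text
mouth [ 0.7058 -0.0946  0.1347]
mouth [ 0.6943 -0.0939  0.1444]
mouth [ 0.679  -0.0929  0.1572]
mouth [ 0.6599 -0.0917  0.1733]
bowl [ 0.6635 -0.0884  0.132 ] mouth [ 0.7121 -0.0913  0.1434] nd -13.1 yaw -3.4 roll -0.5
t 17.52 pos [ 0.5685 -0.0801  0.1604] zax [ 0.519 -0.044 -0.853] F [-1.5  0.8 -2.8] w 0.0238
t [ 0.63 -0.35  0.01] r [-0.005  0.037  0.007] deg 2.2
t [ 0.77 -0.37 -1.79] r [-0.005  0.072  0.007] deg 4.2
t [ 1.24 -0.39 -3.87] r [-0.005  0.09   0.007] deg 5.2
t [ 2.03 -0.42 -6.24] r [-0.005  0.09   0.007] deg 5.2
q [-0.43  0.45  2.05  0.98  0.21 -2.85]
bowl [ 0.6635 -0.0884  0.132 ] mouth [ 0.7121 -0.0913  0.1434] nd -13.1 yaw -3.4 roll -0.5
t 17.52 pos [ 0.5685 -0.0801  0.1604] zax [ 0.519 -0.044 -0.853] F [-1.5  0.8 -2.8] w 0.0238
t [ 0.63 -0.15 -8.52] r [0.006 0.09  0.027] deg 5.4
q [-0.43  0.45  2.05  0.98  0.21 -2.85]
```

Request:
send_rows:
  deltas:
    - {"tx": 0.3,"ty": -0.1,"tz": 0,"rx": 0,"ry": 0.03,"rz": 0}
    - {"tx": 0.5,"ty": -0.2,"tz": -0.6,"rx": 0,"ry": 0.06,"rz": 0.01}
    - {"tx": 0.7,"ty": -0.3,"tz": -1.4,"rx": 0,"ry": 0.08,"rz": 0.01}
    - {"tx": 0.9,"ty": -0.4,"tz": -2.3,"rx": 0,"ry": 0.09,"rz": 0.01}
    - {"tx": 1.1,"ty": -0.4,"tz": -3.2,"rx": 0,"ry": 0.09,"rz": 0.01}

```text
time: 17.93
position: [0.5431, -0.083, 0.1817]
tool_rot: [0.041, 0.973, -0.011, 0.227]
ft_force: [0.3, -0.6, -2.1]
grip_width: 0.0237
```

```bash
python3 b.py  101,65,-8 101,90,-8;python3 s.py .67,-.092,.19,-5,-8 .66,-.092,.25,-8,-8; python3 -c "
from s import *
for n in ['top']:
    c=robot.camera(n); im=c['color']
    save(cv2.resize(im[140:300,240:420] if n=='scene' else im[110:270,250:430],None,fx=4,fy=3.7,interpolation=cv2.INTER_CUBIC),'c9_%s.png'%n)"
```

```text
mouth [ 0.679  -0.0929  0.1572]
mouth [ 0.6599 -0.0917  0.1733]
bowl [ 0.6351 -0.0919  0.1449] mouth [ 0.6845 -0.0953  0.1519] nd -8.0 yaw -4.0 roll -0.2
t 17.93 pos [ 0.5431 -0.083   0.1817] zax [ 0.44  -0.039 -0.897] F [ 0.3 -0.6 -2.1] w 0.0237
t [ 0.27  0.1  -0.72] r [-0.005 -0.001 -0.004] deg 0.4
t [ 1.28  0.06 -3.01] r [-0.005 -0.001 -0.004] deg 0.4
q [-0.44  0.38  2.02  0.47  0.35 -2.34]
bowl [ 0.6351 -0.0919  0.1449] mouth [ 0.6845 -0.0953  0.1519] nd -8.0 yaw -4.0 roll -0.2
t 17.93 pos [ 0.5431 -0.083   0.1817] zax [ 0.44  -0.039 -0.897] F [ 0.3 -0.6 -2.1] w 0.0237
t [-0.36  0.43 -4.06] r [ 0.005 -0.001  0.016] deg 1.0
t [-2.15  1.08 -9.87] r [ 0.028 -0.001  0.063] deg 4.0
q [-0.44  0.38  2.02  0.47  0.35 -2.34]
```

View pics/c9_top.png

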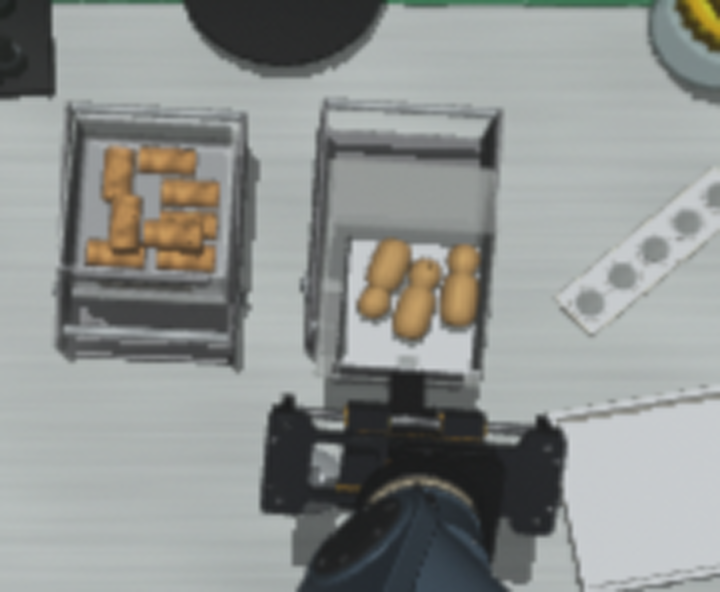

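All three dolls lie fully within the bowl (mouth edge at row 240, dolls at rows 240–340). Drawing out and up.

Request:
send_rows:
  deltas:
    - {"tx": 0.4,"ty": 0,"tz": -1,"rx": 0,"ry": 0,"rz": 0}
    - {"tx": 0.8,"ty": 0,"tz": -2.2,"rx": 0,"ry": 0,"rz": 0}
    - {"tx": 1.2,"ty": 0,"tz": -3.5,"rx": 0,"ry": 0,"rz": 0}
    - {"tx": 1,"ty": 0,"tz": -5,"rx": 0,"ry": 0,"rz": 0}
    - {"tx": 0.5,"ty": 0,"tz": -6.5,"rx": 0,"ry": 0,"rz": 0}

```text
time: 18.4
position: [0.5066, -0.0787, 0.2361]
tool_rot: [0.042, 0.974, -0.009, 0.224]
ft_force: [0.2, 0.9, -2.6]
grip_width: 0.0232
```

```bash
python3 s.py .65,-.092,.23,-12,-9 .62,-.15,.24,-18,-10; python3 -c "
from s import *
for n in ['top']:
    c=robot.camera(n); im=c['color']
    save(cv2.resize(im[140:300,240:420] if n=='scene' else im[110:270,250:430],None,fx=4,fy=3.7,interpolation=cv2.INTER_CUBIC),'c10_%s.png'%n)
    C=cloud(c); z=C[...,2]; x,y=C[...,0],C[...,1]
    m=(abs(x-.5)<.11)&(abs(y+.31)<.12)&(z>.02)&(z<.045); mm=cv2.morphologyEx(m.astype(np.uint8),cv2.MORPH_CLOSE,np.ones((3,3)))
    n_,lab,st,_=cv2.connectedComponentsWithStats(mm); k=1+np.argmax(st[1:,4]); r=cv2.minAreaRect((C[(lab==k)&m][:,:2]*1000).astype(np.float32)); print(r)
"
```

```text
bowl [ 0.5984 -0.0875  0.1987] mouth [ 0.6479 -0.0911  0.2054] nd -7.6 yaw -4.1 roll 0.0
t 18.4 pos [ 0.5066 -0.0787  0.2361] zax [ 0.436 -0.036 -0.899] F [ 0.2  0.9 -2.6] w 0.0232
t [-1.19  1.88 -1.78] r [ 0.061 -0.024  0.123] deg 8.0
t [ 0.5  -2.68 -3.45] r [ 0.11  -0.041  0.215] deg 14.1
q [-0.48  0.23  2.03  0.36  0.49 -2.25]
((501.5848693847656, -316.5997314453125), (156.95834350585938, 188.34329223632812), 9.786431312561035)
```

View pics/c10_top.png

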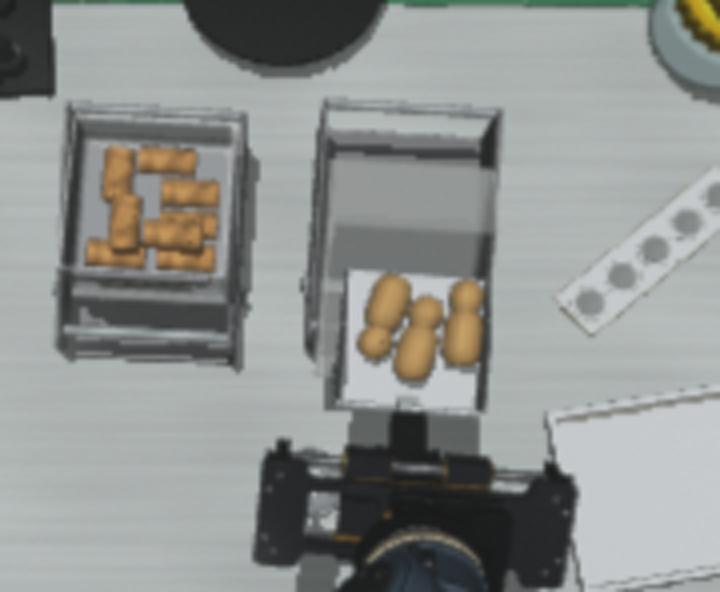

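The dolls are secure in the bowl at z 0.2. Carrying to the tray side, gently.

```bash
python3 s.py .62,-.15,.21,-10,-8 .56,-.27,.20,-16,-7 .473,-.309,.035,-15,3
```

```text
bowl [ 0.601  -0.0888  0.2031] mouth [ 0.6504 -0.0923  0.2101] nd -8.1 yaw -4.1 roll -0.2
t 18.45 pos [ 0.509  -0.0797  0.2397] zax [ 0.442 -0.04  -0.896] F [-0.6 -0.2  0.8] w 0.0237
t [ 2.19 -4.57 -1.09] r [0.043 0.001 0.093] deg 5.8
t [  6.7  -15.59  -2.46] r [0.088 0.019 0.187] deg 11.9
t [ 19.78 -20.59   6.79] r [0.067 0.193 0.177] deg 15.5
q [-0.48  0.22  2.03  0.36  0.49 -2.25]
```

Request:
send_rows:
  deltas:
    - {"tx": 0.3,"ty": -0.7,"tz": -0.3,"rx": 0.01,"ry": 0,"rz": 0.02}
    - {"tx": 0.9,"ty": -2,"tz": -0.6,"rx": 0.02,"ry": 0,"rz": 0.04}
    - {"tx": 1.6,"ty": -3.6,"tz": -0.9,"rx": 0.03,"ry": 0,"rz": 0.07}
    - {"tx": 2.5,"ty": -5.4,"tz": -1.2,"rx": 0.04,"ry": 0,"rz": 0.09}
    - {"tx": 3.3,"ty": -7.4,"tz": -1.5,"rx": 0.05,"ry": 0.01,"rz": 0.11}

```text
time: 18.87
position: [0.4646, -0.1497, 0.2339]
tool_rot: [0.102, 0.97, -0.021, 0.219]
ft_force: [-0.0, -0.1, -2.6]
grip_width: 0.0238
```

```bash
python3 s.py .56,-.27,.20,-16,-7
```

```text
bowl [ 0.5543 -0.1694  0.1957] mouth [ 0.6029 -0.179   0.2019] nd -7.1 yaw -11.1 roll 0.2
t 18.87 pos [ 0.4646 -0.1497  0.2339] zax [ 0.42  -0.084 -0.904] F [-0.  -0.1 -2.6] w 0.0238
t [ 2.1  -8.57 -0.85] r [0.04  0.001 0.076] deg 4.9
q [-0.67  0.2   2.08  0.41  0.5  -2.36]
```

Request:
send_rows:
  deltas:
    - {"tx": 0.5,"ty": -2,"tz": -0.3,"rx": 0.01,"ry": 0,"rz": 0.02}
    - {"tx": 1,"ty": -4,"tz": -0.6,"rx": 0.02,"ry": 0,"rz": 0.04}
    - {"tx": 1.5,"ty": -6,"tz": -0.8,"rx": 0.03,"ry": 0,"rz": 0.06}
    - {"tx": 1.9,"ty": -7.6,"tz": -0.8,"rx": 0.04,"ry": 0,"rz": 0.07}
    - {"tx": 1.9,"ty": -8.4,"tz": -0.8,"rx": 0.04,"ry": 0,"rz": 0.07}

```text
time: 19.28
position: [0.4276, -0.2293, 0.233]
tool_rot: [0.141, 0.965, -0.033, 0.218]
ft_force: [0.3, -0.1, -2.9]
grip_width: 0.0238
```

```bash
python3 s.py .53,-.295,.12,-18,0 .49,-.31,.045,-18,3 .473,-.309,.035,-18,3; python3 -c "
from s import *
for n in ['top']:
    c=robot.camera(n); im=c['color']
    save(cv2.resize(im[150:290,310:490],None,fx=4,fy=4,interpolation=cv2.INTER_CUBIC),'d1_%s.png'%n)"
```

```text
bowl [ 0.5153 -0.2567  0.1949] mouth [ 0.563  -0.2702  0.2012] nd -7.2 yaw -15.8 roll -0.2
t 19.28 pos [ 0.4276 -0.2293  0.233 ] zax [ 0.411 -0.125 -0.903] F [ 0.3 -0.1 -2.9] w 0.0238
t [ 4.49 -2.8   4.93] r [0.012 0.125 0.036] deg 7.5
t [10.23 -5.37  9.73] r [0.012 0.177 0.036] deg 10.4
t [12.16 -5.76  9.92] r [0.012 0.177 0.036] deg 10.4
q [-0.88  0.2   2.08  0.48  0.54 -2.54]
```

View pics/d1_top.png

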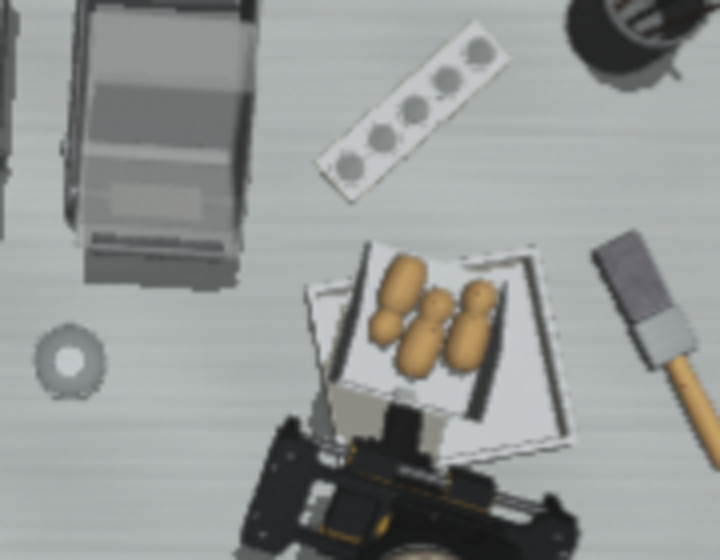

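The dolls are steady in the bowl over the tray's back half. Lowering while levelling.

Request:
send_rows:
  deltas:
    - {"tx": 0.8,"ty": -0.5,"tz": 1,"rx": 0,"ry": 0.04,"rz": 0.01}
    - {"tx": 1.8,"ty": -1.1,"tz": 2.2,"rx": 0,"ry": 0.07,"rz": 0.02}
    - {"tx": 3,"ty": -1.8,"tz": 3.5,"rx": 0.01,"ry": 0.1,"rz": 0.03}
    - {"tx": 4.4,"ty": -2.6,"tz": 4.8,"rx": 0.01,"ry": 0.13,"rz": 0.04}
    - {"tx": 5.8,"ty": -3.4,"tz": 6,"rx": 0.01,"ry": 0.15,"rz": 0.04}

```text
time: 19.75
position: [0.3943, -0.2532, 0.1542]
tool_rot: [0.162, 0.976, -0.023, 0.145]
ft_force: [0.1, -0.8, -3.5]
grip_width: 0.0237
```

```bash
python3 s.py .49,-.31,.045,-18,3 .473,-.309,.035,-18,3 .473,-.309,.035,-18,15
```

```text
bowl [ 0.4747 -0.2814  0.1029] mouth [ 0.5222 -0.2968  0.1017] nd 1.4 yaw -18.0 roll 0.2
t 19.75 pos [ 0.3943 -0.2532  0.1542] zax [ 0.276 -0.091 -0.957] F [ 0.1 -0.8 -3.5] w 0.0237
t [ 3.9  -2.27  4.33] r [ 0.004  0.028 -0.001] deg 1.6
t [ 5.76 -2.72  4.81] r [ 0.004  0.028 -0.001] deg 1.6
t [ 3.59 -2.7   2.7 ] r [ 0.007  0.238 -0.001] deg 13.6
q [-0.92  0.37  2.1   0.38  0.46 -2.49]
```

```bash
python3 s.py .492,-.31,.05,-18,6 .478,-.309,.035,-18,14 .474,-.309,.028,-18,24
```

```text
bowl [ 0.4747 -0.2814  0.1029] mouth [ 0.5222 -0.2968  0.1017] nd 1.4 yaw -18.0 roll 0.2
t 19.75 pos [ 0.3943 -0.2532  0.1542] zax [ 0.276 -0.091 -0.957] F [ 0.1 -0.8 -3.5] w 0.0237
t [ 3.07 -2.2   3.34] r [ 0.005  0.081 -0.001] deg 4.6
t [ 3.34 -2.54  2.99] r [ 0.007  0.22  -0.001] deg 12.6
t [ 1.81 -2.64  2.13] r [ 0.009  0.395 -0.002] deg 22.6
q [-0.92  0.37  2.1   0.38  0.46 -2.49]
```

Request:
send_rows:
  deltas:
    - {"tx": 0.8,"ty": -0.6,"tz": 0.9,"rx": 0,"ry": 0.02,"rz": 0}
    - {"tx": 1.6,"ty": -1.2,"tz": 1.8,"rx": 0,"ry": 0.04,"rz": 0}
    - {"tx": 2.4,"ty": -1.8,"tz": 2.6,"rx": 0,"ry": 0.06,"rz": 0}
    - {"tx": 3.1,"ty": -2.2,"tz": 3.3,"rx": 0,"ry": 0.08,"rz": 0}
    - {"tx": 3.1,"ty": -2.2,"tz": 3.3,"rx": 0,"ry": 0.08,"rz": 0}

```text
time: 20.17
position: [0.3674, -0.268, 0.1131]
tool_rot: [0.163, 0.981, -0.016, 0.105]
ft_force: [0.2, -0.2, -3.2]
grip_width: 0.0234
```

```bash
python3 s.py .478,-.309,.035,-18,10 .478,-.309,.033,-18,15 .476,-.309,.03,-18,20 .474,-.309,.028,-18,25; python3 -c "
from s import *
for n in ['top','scene']:
    c=robot.camera(n); im=c['color']
    save(cv2.resize(im[150:290,310:490] if n=='top' else im[200:340,160:340],None,fx=4,fy=4,interpolation=cv2.INTER_CUBIC),'d2_%s.png'%n)"
```

```text
bowl [ 0.4435 -0.2948  0.055 ] mouth [ 0.4908 -0.3102  0.0497] nd 6.0 yaw -18.0 roll 0.3
t 20.17 pos [ 0.3674 -0.268   0.1131] zax [ 0.201 -0.065 -0.977] F [ 0.2 -0.2 -3.2] w 0.0234
t [ 0.89 -0.28  0.41] r [ 0.006  0.069 -0.003] deg 4.0
t [ 0.04 -0.26 -0.3 ] r [ 0.008  0.156 -0.003] deg 9.0
t [-0.67 -0.31 -0.86] r [ 0.009  0.243 -0.003] deg 14.0
t [-1.47 -0.36 -1.44] r [ 0.01   0.331 -0.003] deg 19.0
q [-0.97  0.46  2.11  0.32  0.43 -2.49]
```

View pics/d2_top.png

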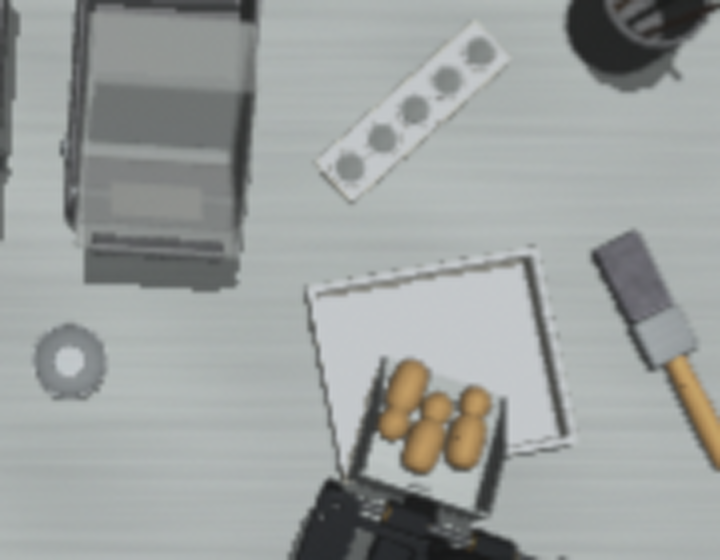

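View pics/d2_scene.png

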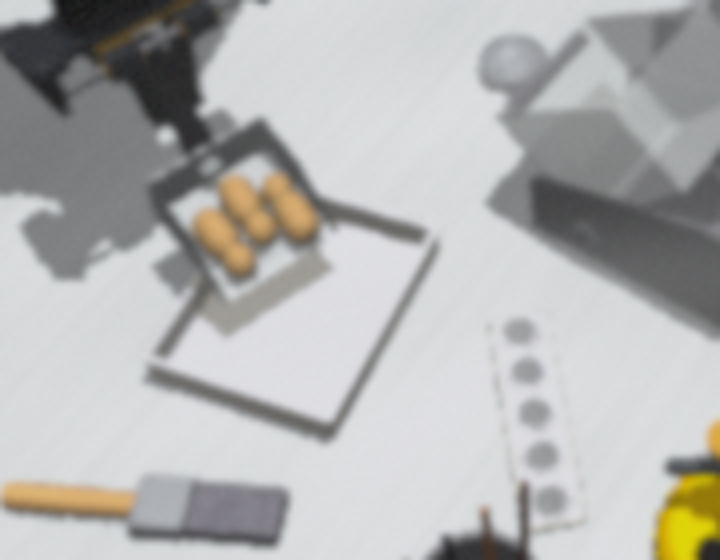

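The mouth is inside the tray near its robot-side third. Tilting slowly in place.

Request:
send_rows:
  deltas:
    - {"tx": 0.3,"ty": -0.1,"tz": 0.2,"rx": 0,"ry": 0.04,"rz": 0}
    - {"tx": 0.3,"ty": -0.1,"tz": 0.2,"rx": 0,"ry": 0.08,"rz": 0}
    - {"tx": 0,"ty": -0.2,"tz": 0,"rx": 0,"ry": 0.12,"rz": 0}
    - {"tx": -0.2,"ty": -0.2,"tz": -0.2,"rx": 0,"ry": 0.17,"rz": 0}
    - {"tx": -0.5,"ty": -0.2,"tz": -0.5,"rx": 0,"ry": 0.21,"rz": 0}

```text
time: 20.68
position: [0.3714, -0.2709, 0.1212]
tool_rot: [0.164, 0.986, 0.0, 0.003]
ft_force: [0.1, 0.1, -3.0]
grip_width: 0.0235
```

```bash
python3 s.py .476,-.309,.03,-18,20 .474,-.309,.026,-18,25 .472,-.309,.024,-18,30; python3 -c "
from s import *
for n in ['top']:
    c=robot.camera(n); im=c['color']
    save(cv2.resize(im[150:290,310:490] if n=='top' else im[200:340,160:340],None,fx=4,fy=4,interpolation=cv2.INTER_CUBIC),'d3_%s.png'%n)"
```

```text
bowl [ 0.4345 -0.2933  0.0477] mouth [ 0.4797 -0.308   0.0322] nd 18.0 yaw -18.0 roll 0.4
t 20.68 pos [ 0.3714 -0.2709  0.1212] zax [ 0.005 -0.    -1.   ] F [ 0.1  0.1 -3. ] w 0.0235
t [-0.   -0.17 -0.17] r [ 0.007  0.035 -0.002] deg 2.1
t [-0.67 -0.22 -0.71] r [ 0.008  0.123 -0.002] deg 7.0
t [-1.41 -0.27 -1.36] r [ 0.009  0.21  -0.002] deg 12.0
q [-0.88  0.48  1.94  0.01  0.72 -2.12]
```

View pics/d3_top.png

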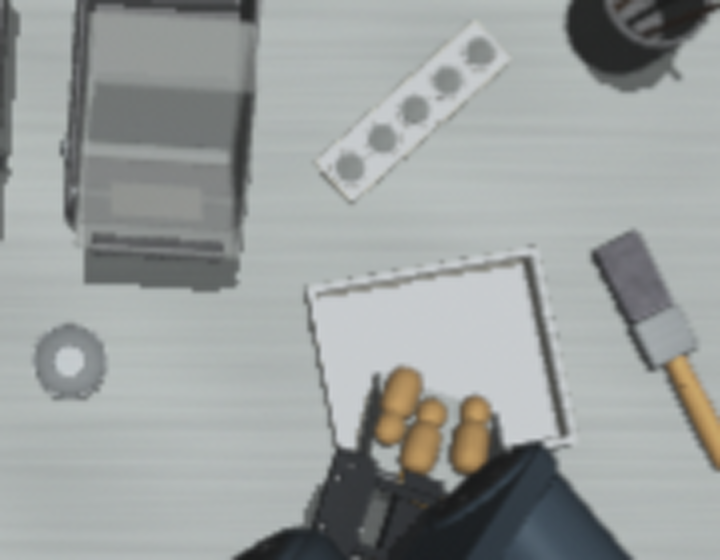

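Request:
send_rows:
  deltas:
    - {"tx": 0,"ty": -0.1,"tz": 0,"rx": 0,"ry": 0.04,"rz": 0}
    - {"tx": -0.3,"ty": -0.2,"tz": -0.3,"rx": 0,"ry": 0.08,"rz": 0}
    - {"tx": -0.6,"ty": -0.2,"tz": -0.65,"rx": 0,"ry": 0.12,"rz": 0}
    - {"tx": -0.9,"ty": -0.2,"tz": -1,"rx": 0,"ry": 0.16,"rz": 0}
    - {"tx": -1.3,"ty": -0.2,"tz": -1.3,"rx": 0,"ry": 0.2,"rz": 0}

```text
time: 21.15
position: [0.3828, -0.2765, 0.1341]
tool_rot: [0.163, 0.982, 0.017, -0.095]
ft_force: [-0.6, 0.4, -2.2]
grip_width: 0.0237
```

```bash
python3 s.py .472,-.309,.024,-18,32 .472,-.309,.024,-18,38; python3 -c "
from s import *
for n in ['top','scene']:
    c=robot.camera(n); im=c['color']
    save(cv2.resize(im[150:290,310:490] if n=='top' else im[200:340,160:340],None,fx=4,fy=4,interpolation=cv2.INTER_CUBIC),'d4_%s.png'%n)"
```

```text
bowl [ 0.431  -0.2937  0.0488] mouth [ 0.4725 -0.307   0.0243] nd 29.4 yaw -17.8 roll 0.6
t 21.15 pos [ 0.3828 -0.2765  0.1341] zax [-0.181  0.065 -0.981] F [-0.6  0.4 -2.2] w 0.0237
t [-0.44 -0.1  -0.49] r [ 0.011  0.046 -0.   ] deg 2.7
t [-1.49 -0.08 -1.59] r [ 0.013  0.151 -0.   ] deg 8.7
q [-0.81  0.54  1.76 -0.1   1.02 -1.99]
```

View pics/d4_top.png

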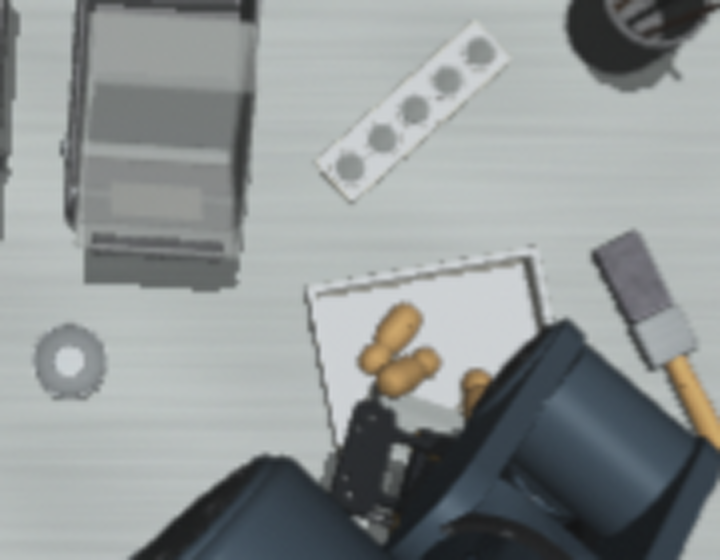

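View pics/d4_scene.png

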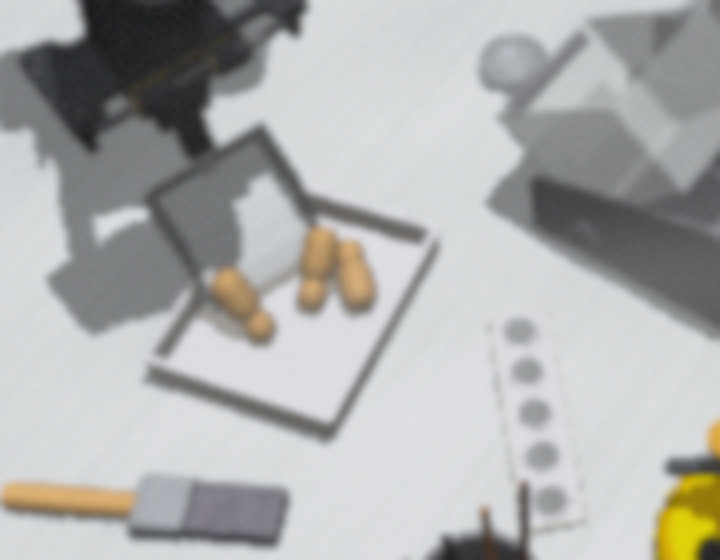

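Two dolls are in the tray and the third (scene crop (240,300)) is still sliding off the mouth. Tilting a bit more and waiting.

Request:
send_rows:
  deltas:
    - {"tx": -0.4,"ty": 0,"tz": -0.5,"rx": 0,"ry": 0.05,"rz": 0}
    - {"tx": -0.9,"ty": 0,"tz": -1.1,"rx": 0,"ry": 0.1,"rz": 0}
    - {"tx": -1.4,"ty": 0,"tz": -1.7,"rx": 0,"ry": 0.15,"rz": 0}
    - {"tx": -1.4,"ty": 0,"tz": -1.8,"rx": 0,"ry": 0.15,"rz": 0}

```text
time: 21.58
position: [0.4012, -0.2837, 0.1482]
tool_rot: [0.161, 0.972, 0.028, -0.166]
ft_force: [1.2, -1.2, -1.8]
grip_width: 0.024
```

```bash
python3 s.py .44,-.30,.06,-18,36 .42,-.29,.12,-18,25; python3 -c "
from s import *
for n in ['scene']:
    c=robot.camera(n); im=c['color']
    save(cv2.resize(im[150:290,310:490] if n=='top' else im[200:340,160:340],None,fx=4,fy=4,interpolation=cv2.INTER_CUBIC),'d5_%s.png'%n)"
```

```text
bowl [ 0.4372 -0.2967  0.0564] mouth [ 0.4749 -0.3087  0.0258] nd 37.7 yaw -17.7 roll 0.6
t 21.58 pos [ 0.4012 -0.2837  0.1482] zax [-0.314  0.109 -0.943] F [ 1.2 -1.2 -1.8] w 0.024
t [ 4.78 -0.18 -1.69] r [ 0.011 -0.03   0.001] deg 1.8
t [10.29  0.1  -4.23] r [ 0.009 -0.222  0.001] deg 12.7
q [-0.76  0.6   1.61 -0.14  1.25 -1.93]
```

View pics/d5_scene.png

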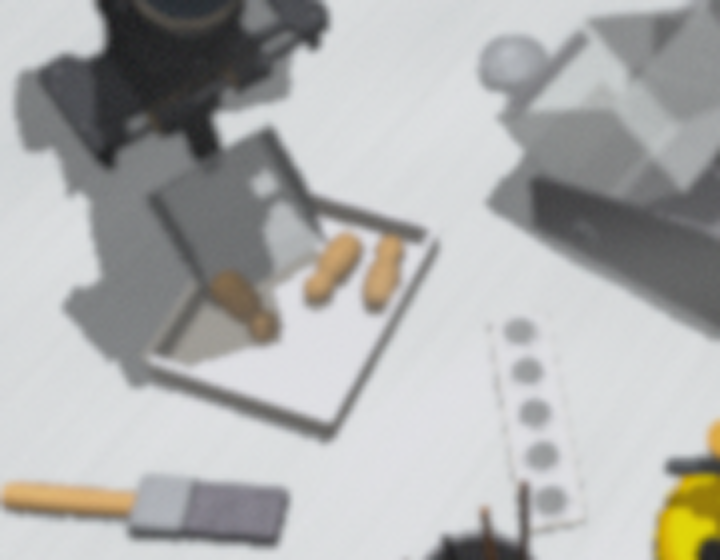

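The third doll still has its tail on the mouth edge. Tilting to about 48°.

```bash
python3 s.py .474,-.309,.024,-18,44 .472,-.309,.024,-18,50
```

```text
bowl [ 0.4358 -0.2958  0.0563] mouth [ 0.4734 -0.3078  0.0257] nd 37.8 yaw -17.6 roll 0.7
t 21.63 pos [ 0.3999 -0.2828  0.1482] zax [-0.315  0.11  -0.943] F [ 0.1  0.3 -3.3] w 0.0238
t [-1.18  0.05 -1.05] r [0.013 0.109 0.001] deg 6.3
t [-2.12  0.   -2.02] r [0.015 0.213 0.001] deg 12.3
q [-0.76  0.6   1.61 -0.14  1.25 -1.93]
```

Request:
send_rows:
  deltas:
    - {"tx": -0.6,"ty": 0,"tz": -0.5,"rx": 0,"ry": 0.05,"rz": 0}
    - {"tx": -1.2,"ty": 0,"tz": -1,"rx": 0.01,"ry": 0.11,"rz": 0}
    - {"tx": -1.6,"ty": 0,"tz": -1.5,"rx": 0.01,"ry": 0.16,"rz": 0}
    - {"tx": -2.1,"ty": 0,"tz": -2,"rx": 0.01,"ry": 0.21,"rz": 0}

```text
time: 21.97
position: [0.4228, -0.2902, 0.16]
tool_rot: [0.156, 0.949, 0.042, -0.271]
ft_force: [0.1, -0.3, -1.5]
grip_width: 0.0236
```

```bash
python3 s.py .45,-.30,.06,-18,45; python3 -c "
from s import *
for n in ['scene']:
    c=robot.camera(n); im=c['color']
    save(cv2.resize(im[200:340,160:340],None,fx=4,fy=4,interpolation=cv2.INTER_CUBIC),'d6_%s.png'%n)"
```

```text
bowl [ 0.4391 -0.2972  0.0622] mouth [ 0.4697 -0.3069  0.0238] nd 50.1 yaw -17.6 roll 0.4
t 21.97 pos [ 0.4228 -0.2902  0.16  ] zax [-0.501  0.164 -0.85 ] F [ 0.1 -0.3 -1.5] w 0.0236
t [ 4.43  0.08 -0.92] r [ 0.005 -0.089  0.002] deg 5.1
q [-0.7   0.71  1.4  -0.2   1.55 -1.89]
```

View pics/d6_scene.png

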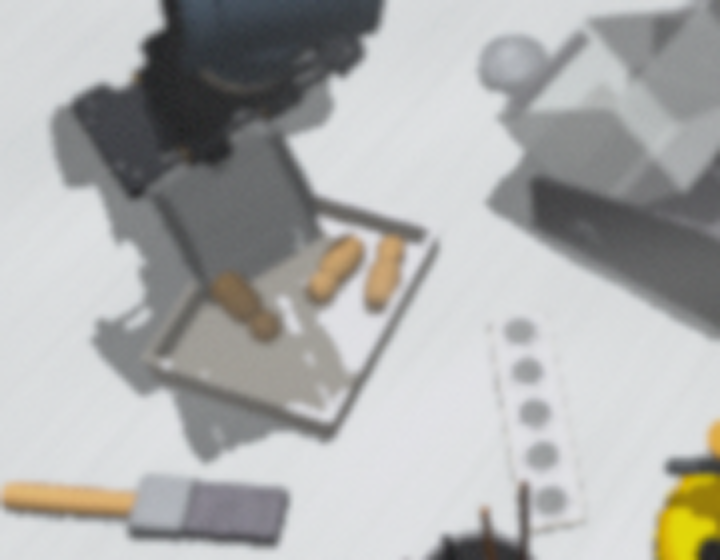

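The third doll did not move with the extra tilt, so it seems to lie on the tray floor just ahead of the mouth. Drawing the scoop back and up along its own axis.

Request:
send_rows:
  deltas:
    - {"tx": 0.7,"ty": 0,"tz": -0.3,"rx": 0,"ry": 0,"rz": 0}
    - {"tx": 1.7,"ty": 0,"tz": -0.8,"rx": 0,"ry": 0,"rz": 0}
    - {"tx": 3,"ty": 0,"tz": -1.4,"rx": 0,"ry": 0,"rz": 0}
    - {"tx": 4.5,"ty": 0,"tz": -2.5,"rx": 0,"ry": 0,"rz": 0}
    - {"tx": 5.5,"ty": 0,"tz": -4.5,"rx": 0,"ry": 0,"rz": 0}

```text
time: 22.43
position: [0.3982, -0.2811, 0.2286]
tool_rot: [0.156, 0.948, 0.043, -0.272]
ft_force: [-0.5, 0.2, -1.1]
grip_width: 0.0238
```

```bash
python3 s.py .47,-.20,.22,-15,20; python3 -c "
from s import *
for n in ['scene']:
    c=robot.camera(n); im=c['color']
    save(cv2.resize(im[200:340,160:340],None,fx=4,fy=4,interpolation=cv2.INTER_CUBIC),'d7_%s.png'%n)"
```

```text
bowl [ 0.4142 -0.2879  0.1307] mouth [ 0.4446 -0.2976  0.0923] nd 50.3 yaw -17.7 roll 0.4
t 22.43 pos [ 0.3982 -0.2811  0.2286] zax [-0.503  0.166 -0.848] F [-0.5  0.2 -1.1] w 0.0238
t [10.35  9.46 -3.52] r [ 0.016 -0.529 -0.049] deg 30.4
q [-0.71  0.6   1.42 -0.21  1.64 -1.92]
```

View pics/d7_scene.png

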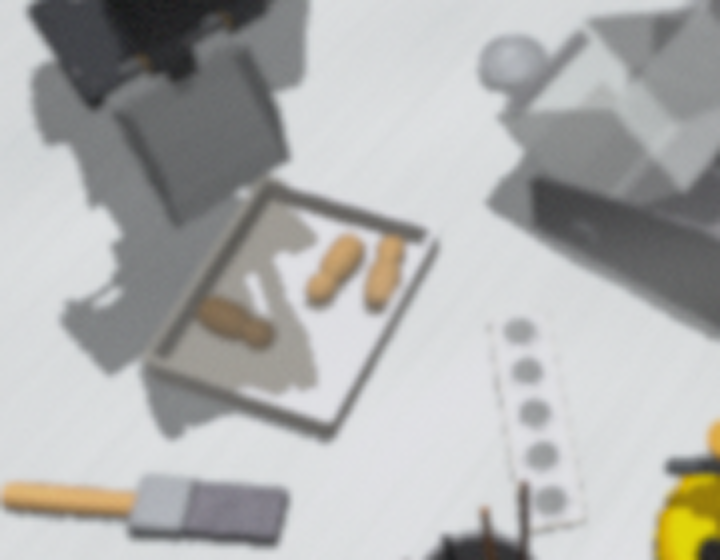

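All three dolls lie in the tray and the scoop is empty. Returning the scoop to the towel.

```bash
python3 s.py .49,-.12,.23,-12,25 
```

```text
bowl [ 0.4177 -0.2909  0.1355] mouth [ 0.4484 -0.3008  0.0973] nd 49.8 yaw -18.0 roll 0.2
t 22.48 pos [ 0.401  -0.2833  0.2333] zax [-0.497  0.16  -0.853] F [ 0.8 -0.8  1. ] w 0.0237
t [11.24 17.26 -4.9 ] r [ 0.032 -0.433 -0.099] deg 25.5
q [-0.71  0.59  1.41 -0.21  1.65 -1.92]
```

Request:
send_rows:
  deltas:
    - {"tx": 5,"ty": 1,"tz": -4,"rx": 0,"ry": -0.1,"rz": 0}
    - {"tx": 7,"ty": 5,"tz": -5,"rx": 0,"ry": -0.2,"rz": -0.02}
    - {"tx": 8.5,"ty": 9,"tz": -5,"rx": 0.01,"ry": -0.3,"rz": -0.04}
    - {"tx": 9,"ty": 13,"tz": -5,"rx": 0.02,"ry": -0.4,"rz": -0.06}
    - {"tx": 9,"ty": 17,"tz": -5,"rx": 0.02,"ry": -0.44,"rz": -0.08}

```text
time: 22.9
position: [0.4009, -0.118, 0.3175]
tool_rot: [0.122, 0.991, 0.007, -0.054]
ft_force: [0.7, 0.3, -2.2]
grip_width: 0.0235
```

```bash
python3 s.py .53,.1,.24,-5,15 .59,.31,.17,-1.3,0 
```

```text
bowl [ 0.4572 -0.133   0.2369] mouth [ 0.5015 -0.1434  0.2162] nd 24.5 yaw -13.1 roll 0.4
t 22.9 pos [ 0.4009 -0.118   0.3175] zax [-0.105  0.027 -0.994] F [ 0.7  0.3 -2.2] w 0.0235
t [ 4.580e+00  2.263e+01 -2.000e-02] r [ 0.009 -0.166 -0.144] deg 12.6
t [ 4.29 43.31 10.39] r [-0.021 -0.426 -0.209] deg 27.2
q [-0.53  0.17  1.72 -0.03  1.35 -1.85]
```

Request:
send_rows:
  deltas:
    - {"tx": 1,"ty": 4.5,"tz": 0,"rx": 0,"ry": -0.03,"rz": -0.03}
    - {"tx": 2,"ty": 8.5,"tz": 0,"rx": 0,"ry": -0.07,"rz": -0.06}
    - {"tx": 3,"ty": 12.5,"tz": 0,"rx": 0,"ry": -0.1,"rz": -0.09}
    - {"tx": 4,"ty": 16.5,"tz": 0,"rx": 0,"ry": -0.14,"rz": -0.12}
    - {"tx": 4.5,"ty": 20.5,"tz": 0,"rx": 0,"ry": -0.17,"rz": -0.14}

```text
time: 23.32
position: [0.4065, 0.0888, 0.3212]
tool_rot: [0.052, 0.998, 0.001, 0.029]
ft_force: [0.6, 0.1, -2.0]
grip_width: 0.0234
```

```bash
python3 s.py .59,.31,.17,-1.3,0 
```

```text
bowl [0.4769 0.0809 0.2513] mouth [0.525  0.0767 0.2384] nd 15.0 yaw -5.0 roll 0.5
t 23.32 pos [0.4065 0.0888 0.3212] zax [ 0.058 -0.001 -0.998] F [ 0.6  0.1 -2. ] w 0.0234
t [-1.76 22.96 10.43] r [-0.007 -0.261 -0.066] deg 15.4
q [-0.06  0.08  1.81  0.    1.19 -1.53]
```

Request:
send_rows:
  deltas:
    - {"tx": -0.3,"ty": 4,"tz": 1,"rx": 0,"ry": -0.05,"rz": -0.01}
    - {"tx": -0.6,"ty": 8,"tz": 2.5,"rx": 0,"ry": -0.1,"rz": -0.03}
    - {"tx": -1,"ty": 12,"tz": 4,"rx": -0.01,"ry": -0.15,"rz": -0.04}
    - {"tx": -1.4,"ty": 16,"tz": 6,"rx": -0.01,"ry": -0.2,"rz": -0.05}
    - {"tx": -1.7,"ty": 20,"tz": 8,"rx": -0.01,"ry": -0.25,"rz": -0.06}

```text
time: 23.73
position: [0.4492, 0.2774, 0.2473]
tool_rot: [0.021, 0.988, -0.001, 0.155]
ft_force: [1.3, -1.8, -1.9]
grip_width: 0.0239
```

```bash
python3 s.py .59,.3105,.10,-1.3,0 .5935,.3105,.03,-1.3,0  
```

```text
bowl [0.5351 0.2731 0.1973] mouth [0.5851 0.2718 0.1969] nd 0.5 yaw -1.6 roll 0.3
t 23.73 pos [0.4492 0.2774 0.2473] zax [ 0.305 -0.008 -0.952] F [ 1.3 -1.8 -1.9] w 0.0239
t [2.73 3.8  9.44] r [ 0.004 -0.008 -0.007] deg 0.7
t [ 4.54  3.78 16.21] r [ 0.004 -0.008 -0.007] deg 0.7
q [ 0.42  0.28  1.84 -0.19  0.75 -0.99]
```

Request:
send_rows:
  deltas:
    - {"tx": 0.8,"ty": 1.5,"tz": 2.5,"rx": 0,"ry": 0,"rz": 0}
    - {"tx": 1.6,"ty": 2.8,"tz": 5.5,"rx": 0,"ry": -0.01,"rz": 0}
    - {"tx": 2.6,"ty": 3.6,"tz": 9,"rx": 0,"ry": -0.01,"rz": 0}
    - {"tx": 3.6,"ty": 3.7,"tz": 12.5,"rx": 0,"ry": -0.01,"rz": -0.01}
    - {"tx": 4.4,"ty": 3.7,"tz": 15,"rx": 0,"ry": -0.01,"rz": -0.01}

```text
time: 24.15
position: [0.4535, 0.3132, 0.089]
tool_rot: [0.016, 0.988, -0.003, 0.157]
ft_force: [0.2, -1.0, -2.2]
grip_width: 0.0238
```

```bash
python3 s.py  .5935,.3105,.012,-1.3,0 .5935,.3105,.005,-1.3,0 .5935,.3105,.003,-1.3,0; python3 -c "
from s import *
bowl,Rs=scoop_now()
for n in ['top','scene']:
    c=robot.camera(n); C=cloud(c); Q=(C.reshape(-1,3)-bowl)@Rs
    m=(abs(Q[:,0])<.08)&(abs(Q[:,1])<.07)&(Q[:,2]>-.02)&(Q[:,2]<.06); Q=Q[m]
    fl=Q[(abs(Q[:,1])<.04)&(abs(Q[:,0])<.04)&(Q[:,2]<.015)]; print(len(fl),np.linalg.lstsq(np.c_[fl[:,:2],np.ones(len(fl))],fl[:,2],rcond=None)[0].round(4))
"
```

```text
bowl [0.5396 0.3095 0.0394] mouth [0.5896 0.3086 0.0391] nd 0.3 yaw -1.0 roll 0.0
t 24.15 pos [0.4535 0.3132 0.089 ] zax [ 0.309 -0.01  -0.951] F [ 0.2 -1.  -2.2] w 0.0238
t [0.51 0.27 2.75] r [ 0.002 -0.005  0.004] deg 0.4
t [0.73 0.27 3.42] r [ 0.002 -0.005  0.004] deg 0.4
t [0.79 0.27 3.61] r [ 0.002 -0.005  0.004] deg 0.4
q [ 0.49  0.59  1.92 -0.42  0.39 -0.68]
666 [-0.0108 -0.0047 -0.0005]
232 [-0.0381 -0.0355 -0.0035]
```

Request:
send_rows:
  deltas:
    - {"tx": 0.3,"ty": 0.2,"tz": 1.2,"rx": 0,"ry": -0.01,"rz": 0}
    - {"tx": 0.5,"ty": 0.25,"tz": 2.4,"rx": 0,"ry": -0.01,"rz": 0}
    - {"tx": 0.7,"ty": 0.25,"tz": 3.1,"rx": 0,"ry": -0.01,"rz": 0}
    - {"tx": 0.7,"ty": 0.25,"tz": 3.4,"rx": 0,"ry": -0.01,"rz": 0}
    - {"tx": 0.7,"ty": 0.25,"tz": 3.4,"rx": 0,"ry": -0.01,"rz": 0}

```text
time: 24.67
position: [0.4604, 0.3161, 0.0577]
tool_rot: [0.017, 0.986, -0.002, 0.164]
ft_force: [-0.2, -1.0, -2.7]
grip_width: 0.0231
```

```bash
python3 s.py  .5935,.3105,.0045,-1.3,0 ; python3 -c "
from s import *
for n in ['scene']:
    c=robot.camera(n); save(cv2.resize(c['color'][90:200,260:420],None,fx=4,fy=4,interpolation=cv2.INTER_CUBIC),'e1.png')"
```

```text
bowl [0.5472 0.3123 0.0093] mouth [0.5972 0.3114 0.0098] nd -0.6 yaw -1.1 roll 0.1
t 24.67 pos [0.4604 0.3161 0.0577] zax [ 0.323 -0.009 -0.946] F [-0.2 -1.  -2.7] w 0.0231
t [ 0.43 -0.04  0.27] r [0.003 0.01  0.002] deg 0.6
q [ 0.49  0.66  1.93 -0.55  0.31 -0.54]
```

View pics/e1.png

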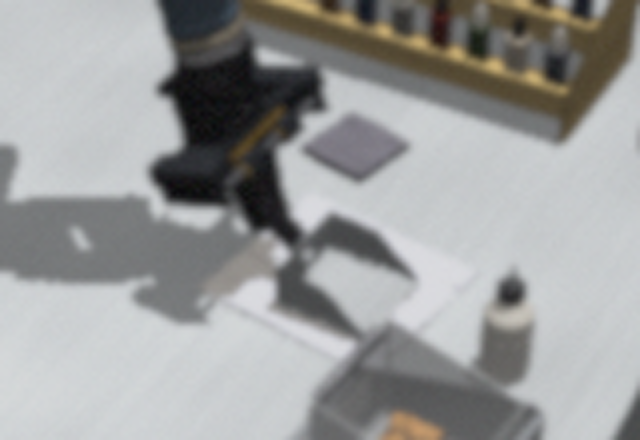

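The scoop hovers about 5 mm over the towel in its original place. Lowering to contact.

Request:
send_rows:
  deltas:
    - {"tx": 0.1,"ty": 0,"tz": 0.2,"rx": 0,"ry": 0,"rz": 0}
    - {"tx": 0.2,"ty": 0,"tz": 0.4,"rx": 0,"ry": 0,"rz": 0}
    - {"tx": 0.2,"ty": 0,"tz": 0.5,"rx": 0,"ry": 0,"rz": 0}
    - {"tx": 0.2,"ty": 0,"tz": 0.5,"rx": 0,"ry": 0,"rz": 0}

```text
time: 25.05
position: [0.46, 0.3167, 0.0534]
tool_rot: [0.016, 0.986, -0.002, 0.164]
ft_force: [-4.4, -2.1, 13.9]
grip_width: 0.0237
```

```bash
python3 s.py  .5935,.3105,.0045,-1.3,0
```

```text
bowl [0.5469 0.3131 0.0051] mouth [0.5969 0.3122 0.0057] nd -0.7 yaw -1.0 roll 0.1
t 25.05 pos [0.46   0.3167 0.0534] zax [ 0.324 -0.009 -0.946] F [-4.4 -2.1 13.9] w 0.0237
t [ 0.25 -0.1  -0.12] r [0.004 0.012 0.003] deg 0.7
q [ 0.49  0.67  1.93 -0.57  0.3  -0.52]
```

Contact (14 N). Releasing, then backing out along the tool axis.

Request:
send_rows:
  deltas:
    - {"tx": 0,"ty": 0,"tz": -0.1,"rx": 0,"ry": 0,"rz": 0}
    - {"tx": 0,"ty": 0,"tz": -0.1,"rx": 0,"ry": 0,"rz": 0}
    - {"tx": 0,"ty": 0,"tz": -0.1,"rx": 0,"ry": 0,"rz": 0}
    - {"tx": 0,"ty": 0,"tz": -0.1,"rx": 0,"ry": 0,"rz": 0}
    - {"tx": 0,"ty": 0,"tz": -0.1,"rx": 0,"ry": 0,"rz": 0}
  claw: 7

```text
time: 25.47
position: [0.4594, 0.3165, 0.0515]
tool_rot: [0.017, 0.987, -0.002, 0.163]
ft_force: [-0.0, 0.2, -0.0]
grip_width: 0.049
```

Request:
send_rows:
  deltas:
    - {"tx": 0,"ty": 0,"tz": -0.1,"rx": 0,"ry": 0,"rz": 0}
    - {"tx": 0,"ty": 0,"tz": -1.5,"rx": 0,"ry": 0,"rz": 0}
    - {"tx": 0,"ty": 0,"tz": -4,"rx": 0,"ry": 0,"rz": 0}
    - {"tx": 0,"ty": 0,"tz": -7,"rx": 0,"ry": 0,"rz": 0}
    - {"tx": 0,"ty": 0,"tz": -10,"rx": 0,"ry": 0,"rz": 0}

```text
time: 25.88
position: [0.4263, 0.3171, 0.1463]
tool_rot: [0.017, 0.987, -0.003, 0.161]
ft_force: [0.7, -0.4, 0.4]
grip_width: 0.0695
```

Request:
send_rows:
  deltas:
    - {"tx": 0,"ty": 0,"tz": -3,"rx": 0,"ry": 0,"rz": 0}
    - {"tx": 0,"ty": 0,"tz": -6,"rx": 0,"ry": 0,"rz": 0}
    - {"tx": 0,"ty": 0,"tz": -6,"rx": 0,"ry": 0,"rz": 0}
    - {"tx": 0,"ty": 0,"tz": -6,"rx": 0,"ry": 0,"rz": 0}

```text
time: 26.22
position: [0.4083, 0.3187, 0.2048]
tool_rot: [0.016, 0.986, -0.001, 0.164]
ft_force: [0.4, 0.5, -0.1]
grip_width: 0.0694
```

```bash
python3 - <<'E'
from h import *
for n in ['scene','top']:
    c=robot.camera(n); im=c['color']; C=cloud(c)
    save(cv2.resize(im[90:390,150:450] if n=='scene' else im[110:310,120:520],None,fx=2,fy=2,interpolation=cv2.INTER_CUBIC),'f_%s.png'%n)
    for l in ['scoop_bowl','towel','doll1_mid','tray_floor']:
        for r in robot.tip_of(l,n)[:4]:
            u,v=r['xy']; print(n,l,round(r['p'],2),np.round(r['xy']),np.round(world(c,u,v),3))
    if n=='top':
        Q=C.reshape(-1,3)-[.5455,.313,.0045]; fl=Q[(abs(Q[:,1])<.035)&(abs(Q[:,0])<.035)&(abs(Q[:,2])<.015)]; print(len(fl),np.linalg.lstsq(np.c_[fl[:,:2],np.ones(len(fl))],fl[:,2],rcond=None)[0].round(4))
E
```

```text
scene scoop_bowl 0.55 [345. 165.] [0.549 0.304 0.006]
scene towel 0.57 [343. 161.] [0.532 0.319 0.005]
scene doll1_mid 0.69 [244. 262.] [ 0.511 -0.27   0.037]
scene doll1_mid 0.37 [296. 220.] [ 0.591 -0.096  0.108]
scene tray_floor 0.7 [234. 277.] [ 0.499 -0.311  0.001]
scene tray_floor 0.42 [256. 266.] [ 0.55  -0.261  0.037]
top scoop_bowl 0.94 [222. 227.] [0.544 0.305 0.008]
top scoop_bowl 0.42 [348. 190.] [ 0.658 -0.09   0.04 ]
top towel 0.95 [217. 232.] [0.526 0.323 0.007]
top towel 0.22 [155. 259.] [0.443 0.51  0.011]
top doll1_mid 0.56 [402. 235.] [ 0.52  -0.262  0.025]
484 [ 0.003  -0.0037  0.0003]
```

View pics/f_scene.png

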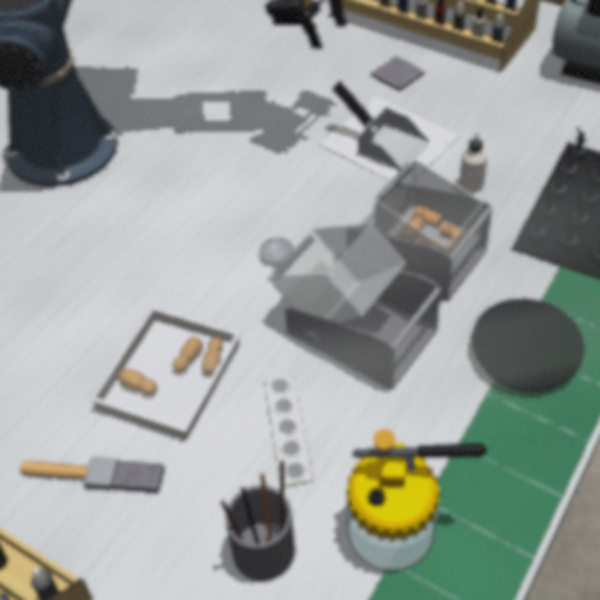

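View pics/f_top.png

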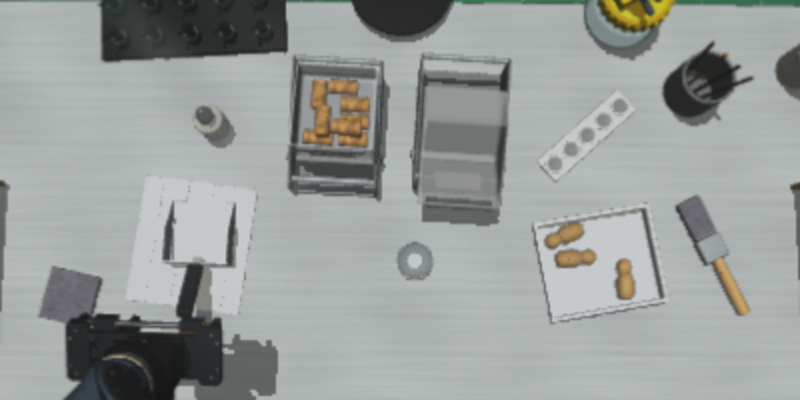

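All three dolls lie in the tray (top crop (563,235), (575,258), (624,280)). The scoop is flat on the towel, the gripper is clear, and nothing else has moved. Handing in.

```bash
python3 -c "
from rig import robot
print(robot.hand_in())"
```

```text
the job is handed in; nothing more can be done
None
```

The job is done and handed in at about 26 s of the 72 s allowed. The hand-in returned no verdict, so what follows rests on my own last checks.

**What I did:** I tipped the doll bin to its stop with closed fingers behind the lip. I slid the scoop down the bin's front wall and swept it up under the dolls, lifting all three out in one go. I lowered the mouth to about 25 mm above the table inside the tray, tipped it slowly, and laid the scoop back where it had been.

**Last checks:**
- **Dolls:** Both cameras show all three dolls lying in the tray.
- **Scoop:** The scoop lies flat on the towel, with a fitted floor slope under 0.01 rad. The bowl's middle is about 25 mm from the towel's centre.
- **Robot:** The gripper is open and clear of everything.
- **Other things:** The cork bin and the other objects look unmoved. I judged that by eye and did not measure it.

**What went wrong or disagreed:**
- Joint 6 read 2.854 once (limit 2.85) while I was lining up on the scoop handle, and joint 4 reached its limit there too. I re-posed with a half turn and a steeper tool.
- Joint 6 read -2.85 again while lifting out of the bin. I eased the tilt then, and no fault was reported.
- In the last pictures the detector marked only one of the three dolls in the tray. I confirmed the other two by eye.

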